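# Load the filter sliders into the optical bay

## Task

Lift the latch bar of the optical bay and swing its gate wide open, slide every filter slider from the drying rack nose first and fully home into a slot of its own, then swing the gate shut so that the latch bar drops back into its catch. The sliders can only be drawn out of the hood by the tongue, and must be set down and taken again by the fin to go in. Leave the dish, the jar and the grey box where they are.

Things in the scene. Friction and masses are not known exactly. Their poses are not given: they have to be found in the camera images.
- bay: fixed optical bay. Origin on the table, centre of the mouth plane (slot faces); +x points into the slots, away from the robot. Three channels at y = 52, 0, -52 mm: 33 wide, 20 high, 120 deep, floor = table, clear roof, top 26 high. Cheeks: left y 94 to 114, 36 high, forward to x = -90, with the catch (top 55); right y -116 to -136, 66 high, to x = -45. Housing 85 high behind x = 125
- slot_left (a point): left of the bay's three slots, seen from the robot (bay y = +52 mm): the point on the table at the centre of its mouth. A slider is home when its origin is at this point, its +x along the bay's +x and its head against the bay's face
- slot_middle (a point): middle of the bay's three slots, seen from the robot (bay y = 0): the point on the table at the centre of its mouth. A slider is home when its origin is at this point, its +x along the bay's +x and its head against the bay's face
- slot_right (a point): right of the bay's three slots, seen from the robot (bay y = -52 mm): the point on the table at the centre of its mouth. A slider is home when its origin is at this point, its +x along the bay's +x and its head against the bay's face
- gate_hinge (a point): the vertical hinge axis of the gate, at table height, at x = -37, y = -120 mm in the bay's frame
- gate (a joint): gate angle, rad: 0 shut (gate runs from the hinge along bay +y, inner face 33 mm before the mouth, just clear of sliders that are home), grows as its free end swings to the robot (anticlockwise from above), stop 1.75. Frame 205 mm long, 8 thick, 10 to 60 above the table; stays where left. Open it 1.5 or more to reach the right slot
- latch (a joint): angle of the gravity latch bar, rad: 0 level (in its catch when the gate is shut), grows as its free end lifts, stop 0.6; falls back by itself. It locks the shut gate unless lifted above about 0.15 (0.3 is well clear). On closing, too, hold it lifted over the catch and let it down once the gate is fully shut; it jams on the catch's ramp if the gate is pushed by the tab
- latch_tab (a point): grip point on the bar's black thumb tab, 85 mm up. Round bar (8 mm) outside the gate, 45 above the table, 11.5 outward of the gate's mid-plane, pivot 90 from the hinge, 145 long. The tab is an upright plate 75 from the pivot (165 from the hinge), 8 thick (across the gate), 26 wide, top 108 high. Pinch it across its thickness above the gate's top; it turns with the bar
- rack: fixed drying rack: aluminium hood, roof top 54 high, 192 wide, 82 deep (mm), back closed, front open (+x, away from the robot), no floor; three cells at y = -62.5, 0, 62.5 mm, 58 wide, 50 high inside. Origin on the table under the middle of the open front; +x points out of the hood
- slider_a: loose filter slider, one of up to three alike, 180 g: aluminium tongue 100 mm long, 30 wide, 16 high (last 12 mm, the nose, 22 wide), two windows; black head 30 long, 42 wide, 16 high, with a fin 26 long, 14 wide, top 46 high. Origin: underside, centre line, where tongue meets head; +x to the nose (tip x = 100, fin centre x = -15). Starts head-first in the rack, 54 to 64 of tongue out
- slider_b: loose filter slider, one of up to three alike, 180 g: aluminium tongue 100 mm long, 30 wide, 16 high (last 12 mm, the nose, 22 wide), two windows; black head 30 long, 42 wide, 16 high, with a fin 26 long, 14 wide, top 46 high. Origin: underside, centre line, where tongue meets head; +x to the nose (tip x = 100, fin centre x = -15). Starts head-first in the rack, 54 to 64 of tongue out
- slider_c: loose filter slider, one of up to three alike, 180 g: aluminium tongue 100 mm long, 30 wide, 16 high (last 12 mm, the nose, 22 wide), two windows; black head 30 long, 42 wide, 16 high, with a fin 26 long, 14 wide, top 46 high. Origin: underside, centre line, where tongue meets head; +x to the nose (tip x = 100, fin centre x = -15). Starts head-first in the rack, 54 to 64 of tongue out
- dish: bystander: open glass dish, 90 across, 16 high, origin under its centre
- jar: bystander: brown glass jar, 50 across, 70 high, origin under its centre
- slide_box: bystander: closed grey plastic box 85 x 110 x 35, origin under its centre
Not all that is in view belongs to the job. What is shaped like the slider_b but orange or yellow is not meant.

How it is judged:
By the outcome, as a careful person would: the job done as asked, in the order asked, and still so for the second after the job is handed in, with the robot touching nothing.
Of slider_a, slider_b, slider_c only 2 to 3 are there at a start; the rules pass over those that are not, and their reading is None.
At some moment in a run one of slider_a, slider_b, slider_c may be knocked a few centimetres aside while the robot is not near it.
Once in a run the grip may slacken for a moment while it holds something.
It also fails if it takes over 210 s, if anything falls off the work surface, if the arm or the gripper's body presses on something with over 40 N, if the wrist force passes 120 N, or if a joint passes its speed limit or range.

## Robot

A 6-joint arm with a two-finger parallel gripper is mounted at the origin on the work surface. World frame = base frame: x ahead of the robot, y to its left, z up, the work surface at z = 0. Lengths are in mm, angles in rad, forces in N, time in s.
With the tool pointing down it reaches from about 275 to 750 mm from the base axis. Payload 10.2 kg.
Tool frame: the origin (TCP) lies midway between the tips of the shut fingers; the grasp point (between the pads) lies 19 mm behind it; x points along the fingers, y is the direction in which the jaws open and shut, and the axes are right-handed (so a half turn about x gives the same grasp; the last joint's range is limited). The gripper opens to 85 mm and grips with 20 to 120 N. Pads are 22 mm wide; open, the fingers measure 114 mm over their backs; the gripper's body (76 mm by 85 mm) begins 54 mm behind the grasp point. The pads swing forward as they close: fully open they stand 13 mm farther back than shut.
Start: joints at [0.967, 0.313, 1.498, -0, 1.331, -0.223], TCP at [195.136, 487.394, 231.294] pointing down, gripper open.
Joint ranges: [-2.94, 2.94], [-0.97, 2.17], [0.19, 2.56], [-1.23, 4.37], [0.02, 3.11], [-2.88, 2.88]. Speed limits (rad/s): [2.39, 2.39, 3.01, 3.14, 3.14, 3.14].

## Interface

Orientations are given as a unit quaternion [w, x, y, z].
In Python, from rig import sense, capture, get_calibration, finish_job gives the robot as it stands.
- The arm moves only by the tool jog_arm, never from a script. Its argument "increments" is a list of rows, each an object of numbers: "rx", "ry", "rz": the turn, a rotation vector about the tool's x, y, z in rad; "x", "y", "z": the shift along the tool's x, y, z in mm; "hand": the finger opening in mm, from 0 to 85.4. A call has 1 to 5 rows; each row shifts and turns the commanded pose from where the row before left it, along the tool's axes as they then stand; what a row does not reach is not made up. A row lasts 1/8 s, in which the tool goes at most 62.5 mm and 10.7 degrees, less where a joint would pass 70% of its speed; a pose out of reach is approached as far as the arm can. A call with a gripper value outside its range is refused whole. The fingers move at their own pace and stop on an object; "force" is the grip in N (left out, the last holds). Time passes only in rows, so rows that do not move let the fingers close. It gives the time, the measured TCP pose, the force and the opening at its end, in the units of the state.
- sense(): the state, without advancing time (a new reading comes with each control period).
- capture(name): name is "side" or "top" or "wrist"; returns the picture (400x640x3 uint8, red, green, blue); there is no depth.
- get_calibration(name): a dict with "camera_matrix" (3x3 intrinsics, pixels), "R" (3x3) and "t" (3): a world point X has camera coordinates R X + t; the wrist camera has in their place "T_tool_cam" (4x4, takes a point from camera to tool coordinates, whose origin is the TCP and whose axes are the tool frame's). Camera axes: x right, y down, z forward; pixel columns grow to the right and rows downward; lengths in mm; the calibration is good to about 2 mm. A picture is of the moment at which its call begins: read the wrist's pose just before it. get_calibration takes no time and is no camera call.
- finish_job(): hands the job in, once; it reports no verdict.
The state is a dict: "time_s": time; "joints": joint angles; "dq": joint speeds; "tau": joint torques, N m; "eef_pos": TCP position; "ee_rot": TCP orientation; "force": force on the tool from outside, world axes, zero at the start; "wrist_torque": the same for the moment, N m; "grip_width": opening from 0.0 (shut) to 1.0 (fully open).
Only numpy, scipy, OpenCV 4.12 (cv2) and the standard library are available. Lean on these libraries where they do the work, as an engineer would, in place of code of your own. Each camera call takes 0.05 s, during which the arm holds its last target.

## Working session

There is one attempt and no reset: what is moved stays moved. The work goes in short steps, Python scripts to look and compute and a tool call to move; the robot and the scene stay as the last step left them, time stands still between calls to the robot, and variables do not carry over. Pictures are saved under pics/ and viewed, and the job is handed in when it is done.

Besides the shell and the picture viewer there is one more tool, called after "Call:" as name(argument=value, ...), one argument or row to a line, values as JSON. jog_arm: Moves the arm, as the interface text tells. Its arguments: {"type":"object","properties":{"increments":{"type":"array","items":{"type":"object","properties":{"rx":{"type":"number"},"ry":{"type":"number"},"rz":{"type":"number"},"x":{"type":"number"},"y":{"type":"number"},"z":{"type":"number"},"hand":{"type":"number"}}}},"force":{"type":"number"}},"required":["increments"]}

```bash
ls; mkdir -p pics; python3 - <<'E'
from rig import *
import cv2
s=sense();print(s)
for n in ['side','top','wrist']:
    im=capture(n);cv2.imwrite(f'pics/{n}0.png',im[:,:,::-1]);print(n,get_calibration(n))
E
```

```text
pics
{'time_s': 0.0, 'joints': array([ 9.66591913e-01,  3.13458999e-01,  1.49844856e+00, -1.45303945e-05,
        1.33100494e+00, -2.23415154e-01]), 'dq': array([-0.00079239, -0.0002148 ,  0.0002746 ,  0.00039213, -0.00103569,
        0.00098559]), 'tau': array([-5.14746043e-04, -4.12266505e+01, -2.59735876e+01, -2.23517363e-04,
        4.18326512e-03,  1.58725078e-05]), 'eef_pos': array([194.98682974, 487.16421047, 230.72615587]), 'ee_rot': array([ 0.69414611,  0.13338694,  0.69451224, -0.13424544]), 'force': array([-0.35543402,  0.94881783, -0.22573475]), 'wrist_torque': array([-0.04417938, -0.01110469, -0.01810075]), 'grip_width': 1.0002797062032445}
side {'camera_matrix': array([[423.14342082,   0.        , 319.40462383],
       [  0.        , 423.14342082, 202.76207166],
       [  0.        ,   0.        ,   1.        ]]), 'R': array([[ 0.73318191, -0.68001958, -0.00420288],
       [-0.40216553, -0.42860553, -0.80904894],
       [ 0.54836774,  0.5948703 , -0.58772625]]), 't': array([-366.78851979,  295.72591497,  928.53923881])}
top {'camera_matrix': array([[404.58764398,   0.  
[... 171 characters left out ...]
405524],
       [-0.99761704, -0.01196464, -0.06794915],
       [ 0.06810647, -0.013272  , -0.99758978]]), 't': array([   5.86460292,  543.90778292, 1119.81646528])}
wrist {'camera_matrix': array([[325.43382008,   0.        , 323.81083137],
       [  0.        , 325.43382008, 201.70812406],
       [  0.        ,   0.        ,   1.        ]]), 'T_tool_cam': array([[-3.35884515e-04, -3.12535037e-01,  9.49906173e-01,
        -1.42011379e+02],
       [ 9.99999884e-01, -4.33679026e-04,  2.10909868e-04,
        -3.53291708e-01],
       [ 3.46037660e-04,  9.49906133e-01,  3.12535147e-01,
        -8.04165792e+01],
       [ 0.00000000e+00,  0.00000000e+00,  0.00000000e+00,
         1.00000000e+00]])}
```

View pics/top0.png

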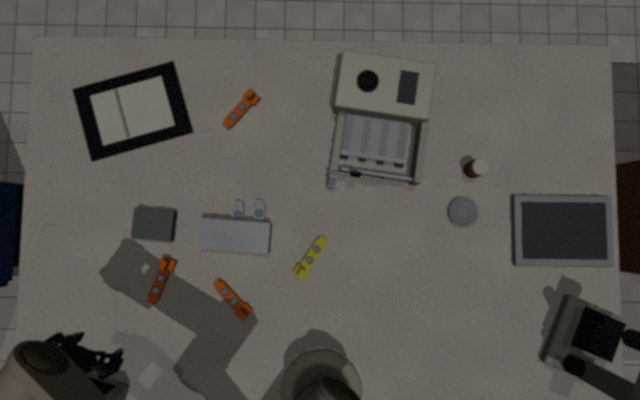

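View pics/side0.png

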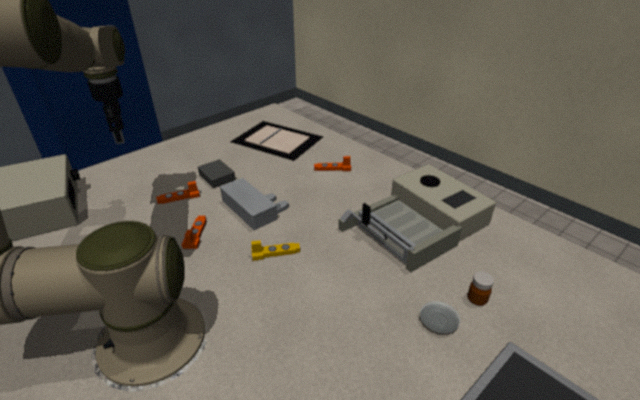

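View pics/wrist0.png

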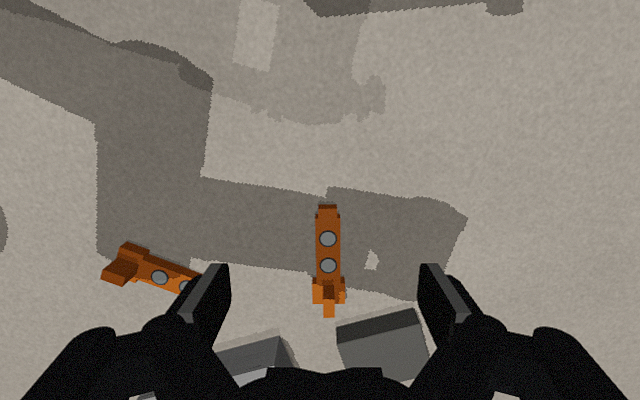

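```bash
cat > h.py <<'E'
import numpy as np, cv2
from rig import *
from scipy.spatial.transform import Rotation as Ro
def cam(n):
    c=get_calibration(n)
    K=c['camera_matrix']
    if n=='wrist':
        s=sense(); q=s['ee_rot']; Rt=Ro.from_quat([q[1],q[2],q[3],q[0]]).as_matrix()
        T=c['T_tool_cam']; Rw=Rt@T[:3,:3]; tw=Rt@T[:3,3]+s['eef_pos']
        return K,Rw.T,-Rw.T@tw
    return K,c['R'],c['t']
def ray(C,uv,z):
    K,R,t=C; d=R.T@np.linalg.inv(K)@np.array([uv[0],uv[1],1.]); o=-R.T@t
    return o+d*(z-o[2])/d[2]
def proj(C,X):
    K,R,t=C; p=K@(R@np.array(X,float)+t); return p[:2]/p[2]
def tri(C1,u1,C2,u2):
    P1=C1[0]@np.c_[C1[1],C1[2]];P2=C2[0]@np.c_[C2[1],C2[2]]
    x=cv2.triangulatePoints(P1,P2,np.array(u1,float).reshape(2,1),np.array(u2,float).reshape(2,1))[:,0];return x[:3]/x[3]
def crop(im,x0,y0,w,h,k,name):
    cv2.imwrite(name,cv2.resize(im[y0:y0+h,x0:x0+w,::-1],None,fx=k,fy=k,interpolation=cv2.INTER_CUBIC))
E
python3 - <<'E'
import cv2,numpy as np
a=cv2.imread('pics/top0.png')
def c(x,y,w,h,k,n): 
    b=cv2.resize(a[y:y+h,x:x+w],None,fx=k,fy=k,interpolation=cv2.INTER_CUBIC); cv2.imwrite(n,np.clip(b*1.6,0,255).astype('uint8'))
c(315,40,130,160,5 if 0 else 3.75,'pics/t_bay.png')
c(190,180,120,90,6,'pics/t_rack.png')
a=cv2.imread('pics/side0.png')
c(320,150,190,130,4,'pics/s_bay.png')
E
```

```text
(no output)
```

View pics/t_bay.png

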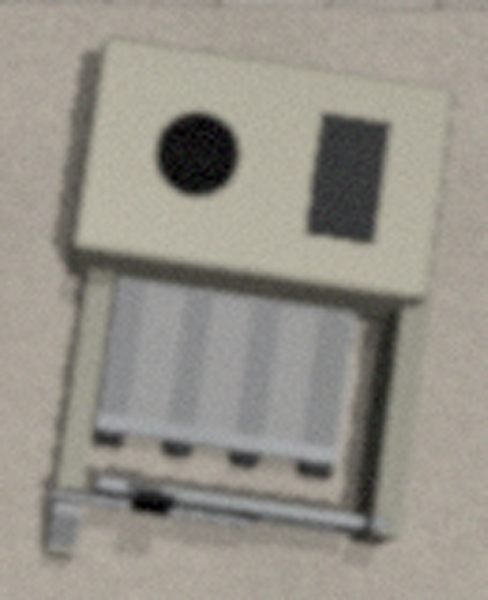

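View pics/t_rack.png

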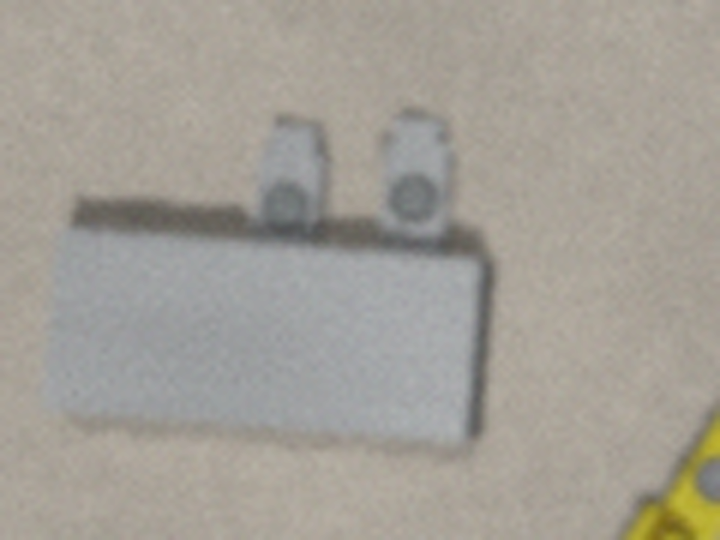

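View pics/s_bay.png

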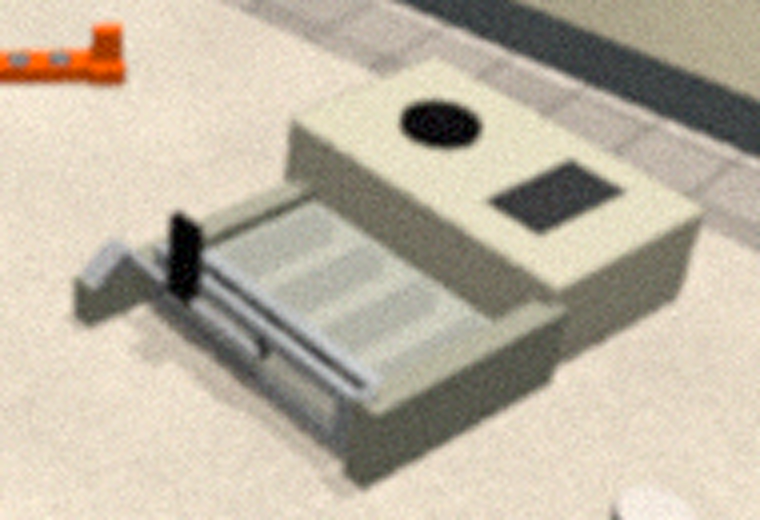

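```bash
python3 - <<'E'
from h import *
C=cam('top'); K,R,t=C; print('campos',-R.T@t); S=cam('side'); print(-S[1].T@S[2])
f=lambda u,v,x0,y0,k:((u+.5)/k-.5+x0,(v+.5)/k-.5+y0)
pr=lambda n,p:print(n,np.round(p,1))
for p in [(65,228),(488,258),(475,440),(45,410)]: pr('rack',ray(C,f(*p,190,180,6),54))
for p in [(297,120),(413,113),(285,205),(413,196)]: pr('slider nose/window',ray(C,f(*p,190,180,6),16))
g=lambda u,v:f(u,v,315,40,3.75)
for p in [(75,247),(418,298),(110,40),(450,92)]: pr('hous',ray(C,g(*p),85))
for p in [(97,420),(335,455)]: pr('roof front',ray(C,g(*p),26))
for p in [(108,438),(177,450),(243,460),(315,470)]: pr('div',ray(C,g(*p),0))
for p in [(58,487),(90,270)]: pr('Lcheek z36',ray(C,g(*p),36))
for p in [(398,535),(425,310)]: pr('Rcheek z66',ray(C,g(*p),66))
pr('tab z108',ray(C,g(152,500),108))
f2=lambda u,v:f(u,v,320,150,4)
pr('tab tri',tri(C,g(152,500),S,f2(187,215)))
for p in [(152,155),(175,168)]: pr('jar', ray(C,(475,165),70))
pr('dish',ray(C,(462,210),16)); pr('box',ray(C,(154,223),35))
E
```

```text
campos [ 466.28021768   27.2335266  1153.99310199]
[-121.32748907 -675.0340254   783.44205784]
rack [475.3 332.9  54. ]
rack [463.9 142.3  54. ]
rack [382.3 146.6  54. ]
rack [393.8 339.3  54. ]
slider nose/window [527.3 236.8  16. ]
slider nose/window [531.2 182.7  16. ]
slider nose/window [487.5 241.4  16. ]
slider nose/window [492.4 181.9  16. ]
hous [780.1 -26.1  85. ]
hous [ 746.6 -272.8   85. ]
hous [933.1 -50.1  85. ]
hous [ 898.6 -297.2   85. ]
roof front [665.4 -46.6  26. ]
roof front [ 641.3 -225.9   26. ]
div [656.2 -56.9   0. ]
div [ 647.6 -110.     0. ]
div [ 640.5 -160.8    0. ]
div [ 633.5 -216.3    0. ]
Lcheek z36 [613.  -17.4  36. ]
Lcheek z36 [777.1 -39.9  36. ]
Rcheek z66 [ 577.4 -262.4   66. ]
Rcheek z66 [ 742.7 -283.2   66. ]
tab z108 [595.4 -79.9 108. ]
tab tri [596.5 -81.  109.6]
jar [ 625.9 -409.3   70. ]
jar [ 625.9 -409.3   70. ]
dish [ 505.3 -392.2   16. ]
box [459.2 464.5  35. ]
```

```bash
cat >> h.py <<'E'
BAY=[639.5,-132.7,-0.135]
def bay2w(p,B=None):
    B=B or BAY; c,s=np.cos(B[2]),np.sin(B[2]); return np.array([B[0]+c*p[0]-s*p[1],B[1]+s*p[0]+c*p[1],p[2] if len(p)>2 else 0.])
def w2bay(p,B=None):
    B=B or BAY; c,s=np.cos(B[2]),np.sin(B[2]); d=[p[0]-B[0],p[1]-B[1]]; return np.array([c*d[0]+s*d[1],-s*d[0]+c*d[1]])
def Rcur(s=None):
    q=(s or sense())['ee_rot']; return Ro.from_quat([q[1],q[2],q[3],q[0]])
def Rdown(yaw,roll=0.):
    # tool x down, tool y horizontal at world angle yaw; roll: turn about tool y
    y=np.array([np.cos(yaw),np.sin(yaw),0]);x=np.array([0,0,-1.]);z=np.cross(x,y)
    return Ro.from_matrix(np.c_[x,y,z])*Ro.from_rotvec([0,roll,0])
def rows(P0,R0,P1,R1,n,hand=None):
    dr=(R0.inv()*R1).as_rotvec()/n; d=(np.array(P1)-P0)/n; R=R0; out=[]
    for i in range(n):
        v=R.inv().apply(d); o=dict(zip('x y z rx ry rz'.split(),[*np.round(v,1),*np.round(dr,3)]))
        o={k:float(a) for k,a in o.items() if abs(a)>1e-9}
        if hand is not None:o['hand']=hand
        out.append(o); R=R*Ro.from_rotvec(dr)
    return out
def go(P1,R1=None,n=None,hand=None):
    s=sense(); R0=Rcur(s); R1=R1 or R0; P0=s['eef_pos']
    a=(R0.inv()*R1).magnitude()/0.185; b=np.linalg.norm(np.array(P1)-P0)/60
    n=n or int(np.ceil(max(a,b,1)))
    print('t%.2f n=%d'%(s['time_s'],n)); 
    import json
    r=rows(P0,R0,P1,R1,n,hand)
    for i in range(0,n,5): print(json.dumps(r[i:i+5]))
def yaw(s=None):
    y=Rcur(s).apply([0,1,0]); return np.arctan2(y[1],y[0])
def st():
    s=sense(); print('t%.2f'%s['time_s'],'P',np.round(s['eef_pos'],1),'yaw %.3f'%yaw(s),'q',np.round(s['joints'],2),'F',np.round(s['force'],1),'g %.1f'%(s['grip_width']*85.4), 'xax',np.round(Rcur(s).apply([1,0,0]),3))
def snap(n,name):
    C=cam(n); im=capture(n); cv2.imwrite('pics/%s.png'%name,im[:,:,::-1]); return C,im
E
python3 -c "
from h import *
st();print(Rcur().as_matrix().round(3));C=cam('top');S=cam('side')
print(ray(C,(258,92),20),ray(C,(228,125),8))
hx=bay2w([-37,-120]);print(hx, bay2w([-48.5,45]))
go([430,100,260],Rdown(-0.135+np.pi))
go([430,100,260],Rdown(-0.135))
"
```

```text
t0.15 P [195.  487.2 230.9] yaw 1.190 q [ 0.97  0.31  1.5  -0.    1.33 -0.22] F [-0.4 -0.3 -0.2] g 85.2 xax [-0.001 -0.001 -1.   ]
[[-0.001  0.372  0.928]
 [-0.001  0.928 -0.372]
 [-1.    -0.001 -0.   ]]
[835.04057096 189.77460715  20.        ] [741.23305691 275.17127277   8.        ]
[ 586.68581342 -246.62831824    0.        ] [597.49784943 -81.58181001   0.        ]
t0.15 n=10
[{"x": -2.9, "y": -27.2, "z": 36.2, "rx": -0.182}, {"x": -2.9, "y": -33.3, "z": 30.7, "rx": -0.182}, {"x": -2.9, "y": -38.3, "z": 24.2, "rx": -0.182}, {"x": -2.9, "y": -42.0, "z": 16.9, "rx": -0.182}, {"x": -2.9, "y": -44.4, "z": 9.0, "rx": -0.182}]
[{"x": -2.9, "y": -45.3, "z": 0.8, "rx": -0.182}, {"x": -2.9, "y": -44.7, "z": -7.4, "rx": -0.182}, {"x": -2.9, "y": -42.6, "z": -15.3, "rx": -0.182}, {"x": -2.9, "y": -39.1, "z": -22.8, "rx": -0.182}, {"x": -2.9, "y": -34.4, "z": -29.5, "rx": -0.182}]
t0.15 n=8
[{"x": -3.6, "y": -34.0, "z": 45.3, "rx": 0.166}, {"x": -3.6, "y": -26.1, "z": 50.2, "rx": 0.166}, {"x": -3.6, "y": -17.5, "z": 53.9, "rx": 0.166}, {"x": -3.6, "y": -8.3, "z": 56.0, "rx": 0.166}, {"x": -3.6, "y": 1.0, "z": 56.6, "rx": 0.166}]
[{"x": -3.6, "y": 10.3, "z": 55.7, "rx": 0.166}, {"x": -3.6, "y": 19.4, "z": 53.2, "rx": 0.166}, {"x": -3.6, "y": 27.9, "z": 49.3, "rx": 0.166}]
```

```bash
python3 -c "
from h import *
go([490,-90,260],Rdown(1.436),n=12)
"
```

```text
t0.15 n=12
[{"x": -2.4, "y": -35.5, "z": 40.7, "rx": -0.02}, {"x": -2.4, "y": -36.3, "z": 40.0, "rx": -0.02}, {"x": -2.4, "y": -37.2, "z": 39.2, "rx": -0.02}, {"x": -2.4, "y": -38.0, "z": 38.4, "rx": -0.02}, {"x": -2.4, "y": -38.7, "z": 37.7, "rx": -0.02}]
[{"x": -2.4, "y": -39.5, "z": 36.8, "rx": -0.02}, {"x": -2.4, "y": -40.2, "z": 36.0, "rx": -0.02}, {"x": -2.4, "y": -41.0, "z": 35.2, "rx": -0.02}, {"x": -2.4, "y": -41.7, "z": 34.4, "rx": -0.02}, {"x": -2.4, "y": -42.4, "z": 33.5, "rx": -0.02}]
[{"x": -2.4, "y": -43.1, "z": 32.6, "rx": -0.02}, {"x": -2.4, "y": -43.7, "z": 31.7, "rx": -0.02}]
```

Call:
jog_arm(
  increments=[
    {"x": -2.4, "y": -35.5, "z": 40.7, "rx": -0.02},
    {"x": -2.4, "y": -36.3, "z": 40.0, "rx": -0.02},
    {"x": -2.4, "y": -37.2, "z": 39.2, "rx": -0.02},
    {"x": -2.4, "y": -38.0, "z": 38.4, "rx": -0.02},
    {"x": -2.4, "y": -38.7, "z": 37.7, "rx": -0.02},
  ],
)

```text
schema error: expected keys rx, ry, rz, x, y, z, hand
```

Call:
jog_arm(
  increments=[
    {"x": -2.4, "y": -39.5, "z": 36.8, "rx": -0.02},
    {"x": -2.4, "y": -40.2, "z": 36.0, "rx": -0.02},
    {"x": -2.4, "y": -41.0, "z": 35.2, "rx": -0.02},
    {"x": -2.4, "y": -41.7, "z": 34.4, "rx": -0.02},
    {"x": -2.4, "y": -42.4, "z": 33.5, "rx": -0.02},
  ],
)

```text
schema error: expected keys rx, ry, rz, x, y, z, hand
```

Call:
jog_arm(
  increments=[
    {"x": -2.4, "y": -43.1, "z": 32.6, "rx": -0.02},
    {"x": -2.4, "y": -43.7, "z": 31.7, "rx": -0.02},
    {},
    {},
  ],
)

```text
schema error: expected keys rx, ry, rz, x, y, z, hand
```

```bash
python3 -c "
from h import *
st();C,im=snap('wrist','w1')
T=cam('top')
cv2.imwrite('pics/w1g.png',np.clip(im[:,:,::-1]*1.3,0,255).astype('uint8'))
for p in [(0,78,0),(0,26,0),(0,-26,0),(0,-78,0),(125,125,85),(125,-125,85),(-45,-136,66),(-48.5,45,108)]: print(p,proj(C,bay2w(p)).round(1))
"
```

```text
t0.15 P [195.  487.2 230.9] yaw 1.190 q [ 0.97  0.31  1.5  -0.    1.33 -0.22] F [-0.4 -0.3 -0.2] g 85.2 xax [-0.001 -0.001 -1.   ]
(0, 78, 0) [134.6 514.8]
(0, 26, 0) [107.6 519.4]
(0, -26, 0) [ 80.9 524. ]
(0, -78, 0) [ 54.5 528.5]
(125, 125, 85) [164.8 623. ]
(125, -125, 85) [ 26.2 642.7]
(-45, -136, 66) [-25.6 569.4]
(-48.5, 45, 108) [ 56.4 590.6]
```

View pics/w1g.png

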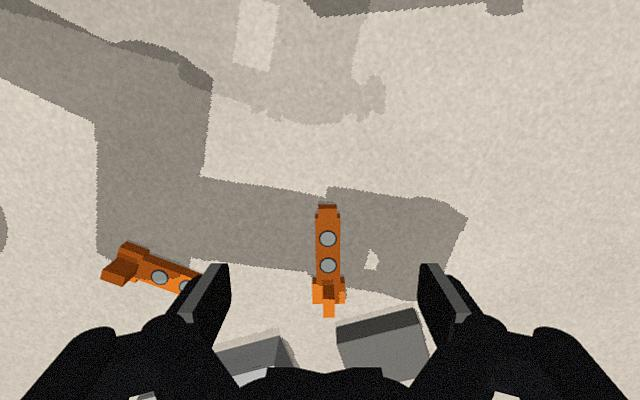

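```bash
python3 - <<'E'
s=open('h.py').read()
s=s.replace("        o={k:float(a) for k,a in o.items() if abs(a)>1e-9}\n        if hand is not None:o['hand']=hand\n","        o={k:float(a)+0 for k,a in o.items()}\n        o['hand']=hand if hand is not None else 85\n")
open('h.py','w').write(s)
E
python3 -c "
from h import *
go([490,-90,260],Rdown(1.436),n=10)
"
```

```text
t0.20 n=10
[{"x": -2.9, "y": -42.6, "z": 48.8, "rx": -0.025, "ry": 0.0, "rz": 0.0, "hand": 85}, {"x": -2.9, "y": -43.8, "z": 47.8, "rx": -0.025, "ry": 0.0, "rz": 0.0, "hand": 85}, {"x": -2.9, "y": -45.0, "z": 46.7, "rx": -0.025, "ry": 0.0, "rz": 0.0, "hand": 85}, {"x": -2.9, "y": -46.1, "z": 45.6, "rx": -0.025, "ry": 0.0, "rz": 0.0, "hand": 85}, {"x": -2.9, "y": -47.2, "z": 44.4, "rx": -0.025, "ry": 0.0, "rz": 0.0, "hand": 85}]
[{"x": -2.9, "y": -48.3, "z": 43.2, "rx": -0.025, "ry": 0.0, "rz": 0.0, "hand": 85}, {"x": -2.9, "y": -49.3, "z": 42.0, "rx": -0.025, "ry": 0.0, "rz": 0.0, "hand": 85}, {"x": -2.9, "y": -50.4, "z": 40.8, "rx": -0.025, "ry": 0.0, "rz": 0.0, "hand": 85}, {"x": -2.9, "y": -51.4, "z": 39.6, "rx": -0.025, "ry": 0.0, "rz": 0.0, "hand": 85}, {"x": -2.9, "y": -52.3, "z": 38.3, "rx": -0.025, "ry": 0.0, "rz": 0.0, "hand": 85}]
```

Call:
jog_arm(
  increments=[
    {"x": -2.9, "y": -42.6, "z": 48.8, "rx": -0.025, "ry": 0.0, "rz": 0.0, "hand": 85},
    {"x": -2.9, "y": -43.8, "z": 47.8, "rx": -0.025, "ry": 0.0, "rz": 0.0, "hand": 85},
    {"x": -2.9, "y": -45.0, "z": 46.7, "rx": -0.025, "ry": 0.0, "rz": 0.0, "hand": 85},
    {"x": -2.9, "y": -46.1, "z": 45.6, "rx": -0.025, "ry": 0.0, "rz": 0.0, "hand": 85},
    {"x": -2.9, "y": -47.2, "z": 44.4, "rx": -0.025, "ry": 0.0, "rz": 0.0, "hand": 85},
  ],
)

```text
time_s: 0.82
eef_pos: [337.9, 207.7, 245.5]
ee_rot: [0.702, 0.09, 0.701, -0.09]
force: [1.2, -0.1, -0.4]
grip_width: 0.994
```

Call:
jog_arm(
  increments=[
    {"x": -2.9, "y": -48.3, "z": 43.2, "rx": -0.025, "ry": 0.0, "rz": 0.0, "hand": 85},
    {"x": -2.9, "y": -49.3, "z": 42.0, "rx": -0.025, "ry": 0.0, "rz": 0.0, "hand": 85},
    {"x": -2.9, "y": -50.4, "z": 40.8, "rx": -0.025, "ry": 0.0, "rz": 0.0, "hand": 85},
    {"x": -2.9, "y": -51.4, "z": 39.6, "rx": -0.025, "ry": 0.0, "rz": 0.0, "hand": 85},
    {"x": -2.9, "y": -52.3, "z": 38.3, "rx": -0.025, "ry": 0.0, "rz": 0.0, "hand": 85},
  ],
)

```text
time_s: 1.45
eef_pos: [480.8, -70.2, 259.3]
ee_rot: [0.706, 0.046, 0.706, -0.046]
force: [1.1, 0.8, 0.2]
grip_width: 0.995
```

Call:
jog_arm(
  increments=[
    {"x": 0, "y": 0, "z": 0, "rx": 0, "ry": 0, "rz": 0, "hand": 50},
    {"x": 0, "y": 0, "z": 0, "rx": 0, "ry": 0, "rz": 0, "hand": 50},
  ],
)

```text
time_s: 1.7
eef_pos: [480.0, -67.8, 258.9]
ee_rot: [0.705, 0.046, 0.706, -0.046]
force: [0.3, -0.8, 0.8]
grip_width: 0.603
```

```bash
python3 -c "
from h import *
st();C,im=snap('wrist','w1')
T=cam('top')
cv2.imwrite('pics/w1g.png',np.clip(im[:,:,::-1]*1.3,0,255).astype('uint8'))
for p in [(0,78,0),(0,26,0),(0,-26,0),(0,-78,0),(125,125,85),(125,-125,85),(-45,-136,66),(-48.5,45,108)]: print(p,proj(C,bay2w(p)).round(1))
"
```

```text
t1.70 P [480.  -67.8 258.9] yaw 1.440 q [-0.38  0.2   1.57  0.    1.37 -1.82] F [ 0.3 -0.8  0.8] g 51.5 xax [-0.001  0.    -1.   ]
(0, 78, 0) [348.4 279.8]
(0, 26, 0) [311.5 279.7]
(0, -26, 0) [274.5 279.6]
(0, -78, 0) [237.6 279.5]
(125, 125, 85) [387.3 401.2]
(125, -125, 85) [191.8 400.8]
(-45, -136, 66) [170.8 276.1]
(-48.5, 45, 108) [325.6 294.9]
```

View pics/w1g.png

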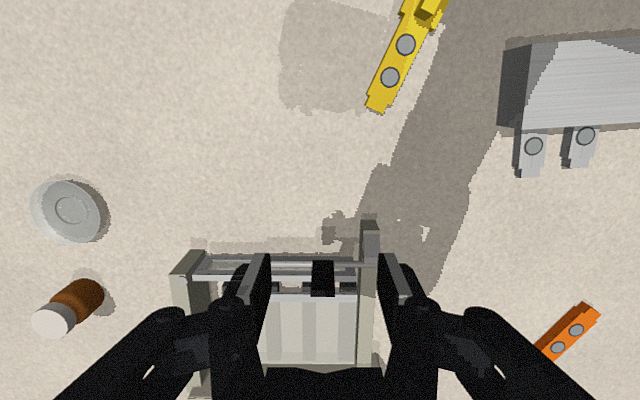

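```bash
python3 -c "
from h import *
go([597,-81.3,170],Rdown(-0.135),hand=45)
"
```

```text
t1.75 n=9
[{"x": 9.9, "y": 0.1, "z": 13.1, "rx": 0.175, "ry": 0.0, "rz": 0.0, "hand": 45}, {"x": 9.9, "y": 2.4, "z": 12.9, "rx": 0.175, "ry": 0.0, "rz": 0.0, "hand": 45}, {"x": 9.9, "y": 4.6, "z": 12.3, "rx": 0.175, "ry": 0.0, "rz": 0.0, "hand": 45}, {"x": 9.9, "y": 6.7, "z": 11.3, "rx": 0.175, "ry": 0.0, "rz": 0.0, "hand": 45}, {"x": 9.9, "y": 8.6, "z": 9.9, "rx": 0.175, "ry": 0.0, "rz": 0.0, "hand": 45}]
[{"x": 9.9, "y": 10.2, "z": 8.3, "rx": 0.175, "ry": 0.0, "rz": 0.0, "hand": 45}, {"x": 9.9, "y": 11.4, "z": 6.4, "rx": 0.175, "ry": 0.0, "rz": 0.0, "hand": 45}, {"x": 9.9, "y": 12.4, "z": 4.3, "rx": 0.175, "ry": 0.0, "rz": 0.0, "hand": 45}, {"x": 9.9, "y": 12.9, "z": 2.1, "rx": 0.175, "ry": 0.0, "rz": 0.0, "hand": 45}]
```

Call:
jog_arm(
  increments=[
    {"x": 9.9, "y": 0.1, "z": 13.1, "rx": 0.175, "ry": 0.0, "rz": 0.0, "hand": 45},
    {"x": 9.9, "y": 2.4, "z": 12.9, "rx": 0.175, "ry": 0.0, "rz": 0.0, "hand": 45},
    {"x": 9.9, "y": 4.6, "z": 12.3, "rx": 0.175, "ry": 0.0, "rz": 0.0, "hand": 45},
    {"x": 9.9, "y": 6.7, "z": 11.3, "rx": 0.175, "ry": 0.0, "rz": 0.0, "hand": 45},
    {"x": 9.9, "y": 8.6, "z": 9.9, "rx": 0.175, "ry": 0.0, "rz": 0.0, "hand": 45},
  ],
)

```text
time_s: 2.38
eef_pos: [545.5, -74.6, 209.7]
ee_rot: [0.619, 0.342, 0.619, -0.342]
force: [-0.5, -0.7, -0.3]
grip_width: 0.528
```

Call:
jog_arm(
  increments=[
    {"x": 9.9, "y": 10.2, "z": 8.3, "rx": 0.175, "ry": 0.0, "rz": 0.0, "hand": 45},
    {"x": 9.9, "y": 11.4, "z": 6.4, "rx": 0.175, "ry": 0.0, "rz": 0.0, "hand": 45},
    {"x": 9.9, "y": 12.4, "z": 4.3, "rx": 0.175, "ry": 0.0, "rz": 0.0, "hand": 45},
    {"x": 9.9, "y": 12.9, "z": 2.1, "rx": 0.175, "ry": 0.0, "rz": 0.0, "hand": 45},
    {"x": 0, "y": 0, "z": 0, "rx": 0, "ry": 0.0, "rz": 0.0, "hand": 45},
  ],
)

```text
time_s: 3.0
eef_pos: [597.2, -80.9, 169.6]
ee_rot: [-0.466, -0.532, -0.466, 0.532]
force: [-0.7, -0.5, 0.2]
grip_width: 0.53
```

```bash
python3 -c "
from h import *
st();C,im=snap('wrist','w2')
cv2.imwrite('pics/w2g.png',np.clip(im[:,:,::-1]*1.3,0,255).astype('uint8'))
for p in [(0,78,0),(0,26,0),(0,-26,0),(0,-78,0),(125,125,85),(125,-125,85),(-45,-136,66),(-48.5,45,108)]: print(p,proj(C,bay2w(p)).round(1))
go([597,-81.3,66],Rdown(-0.135),hand=40)
"
```

```text
t3.00 P [597.2 -80.9 169.6] yaw -0.132 q [-0.33  0.53  1.34  0.    1.27 -0.2 ] F [-0.7 -0.5  0.2] g 45.3 xax [-0.001  0.001 -1.   ]
(0, 78, 0) [375.6 147.4]
(0, 26, 0) [372.9 199.2]
(0, -26, 0) [370.4 246.2]
(0, -78, 0) [368.2 288.9]
(125, 125, 85) [587.4  96.4]
(125, -125, 85) [516.5 387.9]
(-45, -136, 66) [327.7 379.3]
(-48.5, 45, 108) [324.9 221. ]
t3.05 n=2
[{"x": 52.1, "y": 0.0, "z": 0.1, "rx": 0.003, "ry": 0.0, "rz": 0.0, "hand": 40}, {"x": 52.1, "y": 0.0, "z": 0.1, "rx": 0.003, "ry": 0.0, "rz": 0.0, "hand": 40}]
```

View pics/w2g.png

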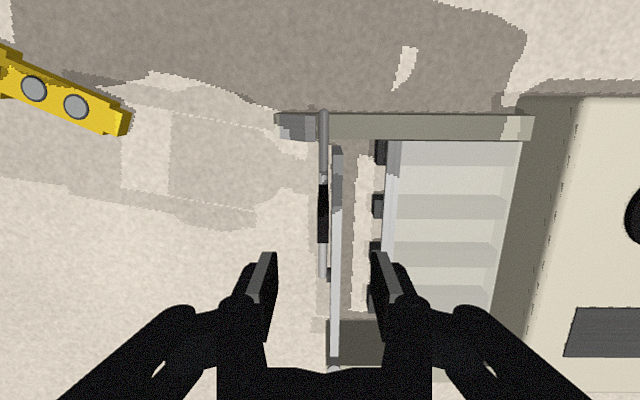

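Call:
jog_arm(
  increments=[
    {"x": 52, "y": -0.5, "z": 0.1, "rx": 0.003, "ry": 0.0, "rz": 0.0, "hand": 40},
    {"x": 51.5, "y": -0.5, "z": 0.1, "rx": 0.003, "ry": 0.0, "rz": 0.0, "hand": 40},
    {"x": 0, "y": 0, "z": 0, "rx": 0, "ry": 0.0, "rz": 0.0, "hand": 40},
  ],
)

```text
time_s: 3.42
eef_pos: [594.3, -81.3, 64.5]
ee_rot: [-0.462, -0.532, -0.466, 0.534]
force: [0.1, -0.9, 0.2]
grip_width: 0.465
```

Call:
jog_arm(
  increments=[
    {"x": 0, "y": 0, "z": 0, "rx": 0, "ry": 0.0, "rz": 0.0, "hand": 0},
    {"x": 0, "y": 0, "z": 0, "rx": 0, "ry": 0.0, "rz": 0.0, "hand": 0},
    {"x": 0, "y": 0, "z": 0, "rx": 0, "ry": 0.0, "rz": 0.0, "hand": 0},
    {"x": 0, "y": 0, "z": 0, "rx": 0, "ry": 0.0, "rz": 0.0, "hand": 0},
  ],
  force=40,
)

```text
time_s: 3.92
eef_pos: [596.4, -82.3, 69.4]
ee_rot: [0.464, 0.534, 0.463, -0.534]
force: [-8.2, 1.1, 9.3]
grip_width: 0.086
```

```bash
python3 -c "
from h import *
st();C,im=snap('wrist','w3')
"
```

```text
t3.92 P [596.4 -82.3  69.4] yaw -0.140 q [-0.33  0.64  1.44 -0.    1.06 -0.19] F [-8.2  1.1  9.3] g 7.3 xax [ 0.001 -0.001 -1.   ]
```

View pics/w3.png

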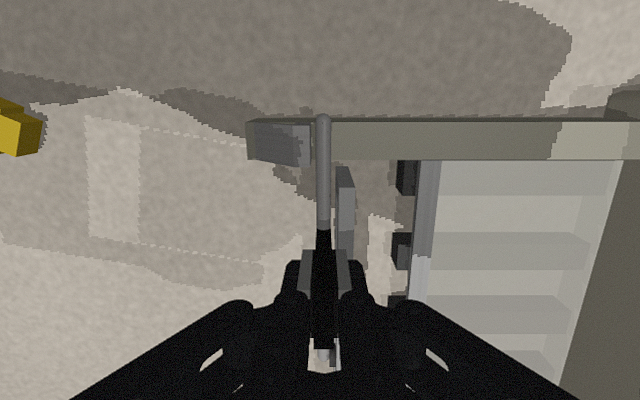

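Call:
jog_arm(
  increments=[
    {"x": -5.9, "y": 0, "z": 2.2, "rx": 0, "ry": 0.08, "rz": 0.0, "hand": 0},
    {"x": -5.9, "y": 0, "z": 2.2, "rx": 0, "ry": 0.08, "rz": 0.0, "hand": 0},
    {"x": -5.9, "y": 0, "z": 2.2, "rx": 0, "ry": 0.08, "rz": 0.0, "hand": 0},
    {"x": -5.9, "y": 0, "z": 2.2, "rx": 0, "ry": 0.08, "rz": 0.0, "hand": 0},
    {"x": 0, "y": 0, "z": 0, "rx": 0, "ry": 0.0, "rz": 0.0, "hand": 0},
  ],
)

```text
time_s: 4.6
eef_pos: [594.9, -93.3, 92.1]
ee_rot: [0.384, 0.613, 0.532, -0.441]
force: [-5.6, 7.5, 10.3]
grip_width: 0.088
```

```bash
cat >> h.py <<'E'
def swing(dpsi,n,hand=0,H=None):
    s=sense();R=Rcur(s);P=s['eef_pos'];st()
    H=bay2w([-37,-120]) if H is None else H; H=np.array([H[0],H[1],P[2]])
    d=dpsi/n; Z=Ro.from_rotvec([0,0,d]); v=R.inv().apply(H+Z.apply(P-H)-P); w=R.inv().apply([0,0,d])
    print(n,'x',dict(zip('x y z rx ry rz'.split(),[*np.round(v,1),*np.round(w,3)])),'radius',np.hypot(*(P-H)[:2]))
    for f in (.5,1):
        Z=Ro.from_rotvec([0,0,dpsi*f]);print('end',(H+Z.apply(P-H)).round(1))
E
python3 -c "
from h import *
swing(0.4,4);C,im=snap('wrist','w4');snap('side','s4')
"
```

```text
t4.60 P [594.9 -93.3  92.1] yaw -0.140 q [-0.48  0.64  1.41  0.33  1.22 -0.47] F [-5.6  7.5 10.3] g 7.5 xax [ 0.046  0.314 -0.948]
4 x {'x': np.float64(-0.7), 'y': np.float64(-15.2), 'z': np.float64(2.0), 'rx': np.float64(-0.095), 'ry': np.float64(0.0), 'rz': np.float64(-0.032)} radius 153.53607900037585
end [564.2 -94.7  92.1]
end [ 534.5 -102.2   92.1]
```

View pics/s4.png

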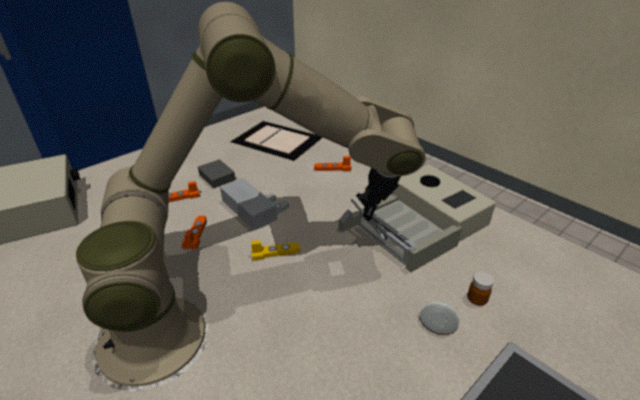

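Call:
jog_arm(
  increments=[
    {"x": -0.7, "y": -15.2, "z": 2.0, "rx": -0.095, "ry": 0, "rz": -0.032, "hand": 0},
    {"x": -0.7, "y": -15.2, "z": 2.0, "rx": -0.095, "ry": 0, "rz": -0.032, "hand": 0},
    {"x": -0.7, "y": -15.2, "z": 2.0, "rx": -0.095, "ry": 0, "rz": -0.032, "hand": 0},
    {"x": -0.7, "y": -15.2, "z": 2.0, "rx": -0.095, "ry": 0, "rz": -0.032, "hand": 0},
  ],
)

```text
time_s: 5.2
eef_pos: [534.2, -101.3, 92.2]
ee_rot: [0.464, 0.493, 0.644, -0.355]
force: [-6.5, 8.2, 11.9]
grip_width: 0.087
```

```bash
python3 -c "
from h import *
swing(1.2,10);C,im=snap('wrist','w5');snap('top','t5')
"
```

```text
t5.20 P [ 534.2 -101.3   92.2] yaw 0.264 q [-0.51  0.59  1.49  0.24  1.29 -0.87] F [-6.5  8.2 11.9] g 7.5 xax [-0.083  0.306 -0.948]
10 x {'x': np.float64(-0.8), 'y': np.float64(-18.3), 'z': np.float64(2.5), 'rx': np.float64(-0.114), 'ry': np.float64(0.0), 'rz': np.float64(-0.038)} radius 154.48409427952774
end [ 461.3 -156.3   92.2]
end [ 432.2 -242.9   92.2]
```

View pics/w5.png

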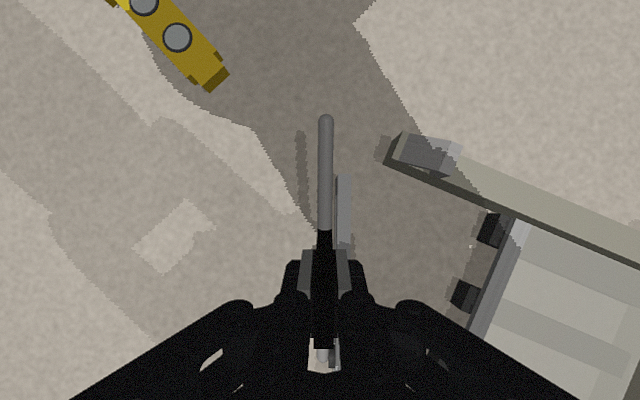

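Call:
jog_arm(
  increments=[
    {"x": -0.8, "y": -18.3, "z": 2.5, "rx": -0.114, "ry": 0, "rz": -0.038, "hand": 0},
    {"x": -0.8, "y": -18.3, "z": 2.5, "rx": -0.114, "ry": 0, "rz": -0.038, "hand": 0},
    {"x": -0.8, "y": -18.3, "z": 2.5, "rx": -0.114, "ry": 0, "rz": -0.038, "hand": 0},
    {"x": -0.8, "y": -18.3, "z": 2.5, "rx": -0.114, "ry": 0, "rz": -0.038, "hand": 0},
    {"x": -0.8, "y": -18.3, "z": 2.5, "rx": -0.114, "ry": 0, "rz": -0.038, "hand": 0},
  ],
)

```text
time_s: 5.92
eef_pos: [459.4, -156.0, 92.5]
ee_rot: [0.546, 0.28, 0.763, -0.202]
force: [-15.3, 7.5, 21.3]
grip_width: 0.092
```

```bash
python3 -c "
from h import *
swing(0.62,5)
"
```

```text
t5.92 P [ 459.4 -156.    92.5] yaw 0.865 q [-0.59  0.55  1.56  0.04  1.35 -1.47] F [-15.3   7.5  21.3] g 7.9 xax [-0.247  0.207 -0.947]
5 x {'x': np.float64(-0.9), 'y': np.float64(-19.2), 'z': np.float64(2.7), 'rx': np.float64(-0.117), 'ry': np.float64(-0.0), 'rz': np.float64(-0.04)} radius 156.2708428249401
end [ 437.8 -199.2   92.5]
end [ 430.4 -246.8   92.5]
```

Call:
jog_arm(
  increments=[
    {"x": -3, "y": -19.2, "z": 1.0, "rx": -0.117, "ry": 0, "rz": -0.04, "hand": 0},
    {"x": -2, "y": -19.2, "z": 1.5, "rx": -0.117, "ry": 0, "rz": -0.04, "hand": 0},
    {"x": -0.9, "y": -19.2, "z": 2.4, "rx": -0.117, "ry": 0, "rz": -0.04, "hand": 0},
    {"x": -0.9, "y": -19.2, "z": 2.4, "rx": -0.117, "ry": 0, "rz": -0.04, "hand": 0},
    {"x": -0.9, "y": -19.2, "z": 2.4, "rx": -0.117, "ry": 0, "rz": -0.04, "hand": 0},
  ],
)

```text
time_s: 6.55
eef_pos: [429.5, -247.2, 94.1]
ee_rot: [0.583, 0.034, 0.811, -0.028]
force: [3.9, -1.1, -13.8]
grip_width: 0.087
```

```bash
python3 -c "
from h import *
swing(0.1,1);snap('top','t6');snap('wrist','w6')
"
```

```text
t6.55 P [ 429.5 -247.2   94.1] yaw 1.483 q [-0.67  0.57  1.54 -0.19  1.31 -2.08] F [  3.9  -1.1 -13.8] g 7.4 xax [-0.318  0.023 -0.948]
1 x {'x': np.float64(-0.6), 'y': np.float64(-15.6), 'z': np.float64(2.1), 'rx': np.float64(-0.095), 'ry': np.float64(-0.001), 'rz': np.float64(-0.032)} radius 157.1585383357776
end [ 429.8 -255.    94.1]
end [ 430.4 -262.9   94.1]
```

View pics/t6.png

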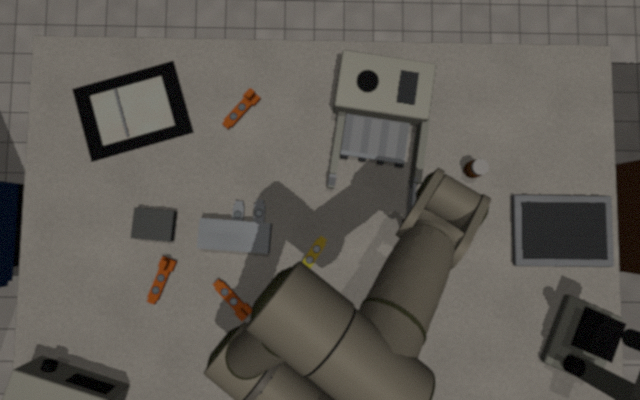

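View pics/w6.png

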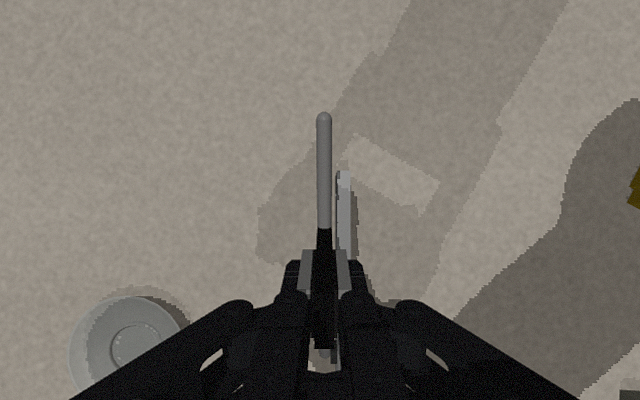

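Call:
jog_arm(
  increments=[
    {"x": 5.5, "y": 0, "z": -1.7, "rx": 0, "ry": -0.08, "rz": 0, "hand": 0},
    {"x": 5.5, "y": 0, "z": -1.7, "rx": 0, "ry": -0.08, "rz": 0, "hand": 0},
    {"x": 5.5, "y": 0, "z": -1.7, "rx": 0, "ry": -0.08, "rz": 0, "hand": 0},
    {"x": 5.5, "y": 0, "z": -1.7, "rx": 0, "ry": -0.08, "rz": 0, "hand": 0},
    {"x": 0, "y": 0, "z": 0, "rx": 0, "ry": 0, "rz": 0, "hand": 0},
  ],
)

```text
time_s: 7.28
eef_pos: [419.1, -245.3, 74.2]
ee_rot: [0.706, 0.032, 0.707, -0.036]
force: [8.2, -0.7, -14.1]
grip_width: 0.089
```

Call:
jog_arm(
  increments=[
    {"x": 0, "y": 0, "z": 0, "rx": 0, "ry": 0, "rz": 0, "hand": 30},
    {"x": 0, "y": 0, "z": 0, "rx": 0, "ry": 0, "rz": 0, "hand": 30},
    {"x": -10, "y": 0, "z": 0, "rx": 0, "ry": 0, "rz": 0, "hand": 35},
    {"x": -50, "y": 0, "z": 0, "rx": 0, "ry": 0, "rz": 0, "hand": 40},
    {"x": -60, "y": 0, "z": 0, "rx": 0, "ry": 0, "rz": 0, "hand": 40},
  ],
)

```text
time_s: 7.9
eef_pos: [418.9, -244.8, 195.6]
ee_rot: [0.704, 0.031, 0.708, -0.035]
force: [0.9, -0.7, 0.5]
grip_width: 0.471
```

```bash
python3 -c "
from h import *
st();C,im=snap('wrist','w7')
go([515,-100,260],Rdown(1.436),hand=10)
"
```

```text
t7.90 P [ 418.9 -244.8  195.6] yaw 1.479 q [-0.77  0.26  1.67 -0.01  1.22 -2.24] F [ 0.9 -0.7  0.5] g 40.3 xax [-0.006 -0.005 -1.   ]
t7.95 n=4
[{"x": -14.5, "y": 38.5, "z": 20.0, "rx": 0.011, "ry": 0.001, "rz": 0.004, "hand": 10}, {"x": -14.4, "y": 38.8, "z": 19.6, "rx": 0.011, "ry": 0.001, "rz": 0.004, "hand": 10}, {"x": -14.3, "y": 39.0, "z": 19.2, "rx": 0.011, "ry": 0.001, "rz": 0.004, "hand": 10}, {"x": -14.2, "y": 39.3, "z": 18.7, "rx": 0.011, "ry": 0.001, "rz": 0.004, "hand": 10}]
```

View pics/w7.png

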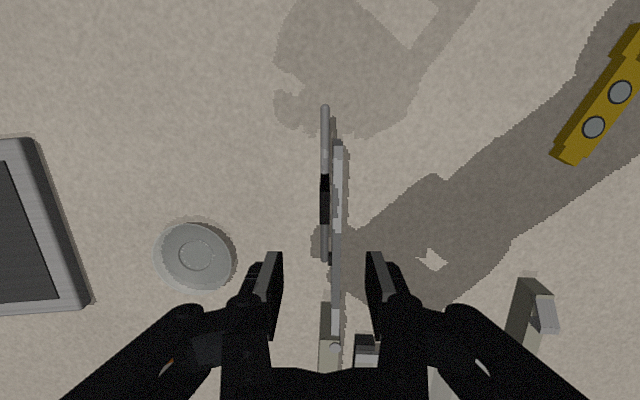

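Call:
jog_arm(
  increments=[
    {"x": -14.5, "y": 32, "z": 35, "rx": -0.011, "ry": 0.001, "rz": 0.003, "hand": 40},
    {"x": -14.5, "y": 32, "z": 35, "rx": -0.011, "ry": 0.001, "rz": 0.003, "hand": 40},
    {"x": -14.5, "y": 32, "z": 35, "rx": -0.011, "ry": 0, "rz": 0.003, "hand": 40},
    {"x": -14.5, "y": 32, "z": 35, "rx": -0.011, "ry": 0, "rz": 0, "hand": 40},
    {"x": 0, "y": 0, "z": 0, "rx": 0, "ry": 0, "rz": 0, "hand": 40},
  ],
)

```text
time_s: 8.57
eef_pos: [570.5, -126.1, 251.9]
ee_rot: [0.706, 0.017, 0.708, -0.015]
force: [0.7, -0.5, -0.2]
grip_width: 0.469
```

```bash
python3 -c "
from h import *
st();C,im=snap('wrist','w8')
crop(im,180,90,240,180,3.333,'pics/w8c.png')
for p in [(0,78,0),(0,26,0),(0,-26,0),(0,-78,0),(0,78,26),(0,26,26),(0,-26,26),(0,-78,26),(125,125,85),(125,-125,85),(-45,-136,66),(-90,114,36),(-90,94,36)]: print(p,proj(C,bay2w(p)).round(1))
"
```

```text
t8.57 P [ 570.5 -126.1  251.9] yaw 1.526 q [-0.42  0.44  1.27  0.    1.44 -1.94] F [ 0.7 -0.5 -0.2] g 40.1 xax [-0.004  0.003 -1.   ]
(0, 78, 0) [380.5 222.3]
(0, 26, 0) [340.8 218.9]
(0, -26, 0) [300.7 215.6]
(0, -78, 0) [260.4 212.2]
(0, 78, 26) [384.1 230.1]
(0, 26, 26) [341.9 226.6]
(0, -26, 26) [299.3 223.1]
(0, -78, 26) [256.5 219.5]
(125, 125, 85) [417.1 351. ]
(125, -125, 85) [202.7 335.6]
(-45, -136, 66) [194.6 188.7]
(-90, 114, 36) [429.6 161.9]
(-90, 94, 36) [411.8 160.3]
```

View pics/w8.png

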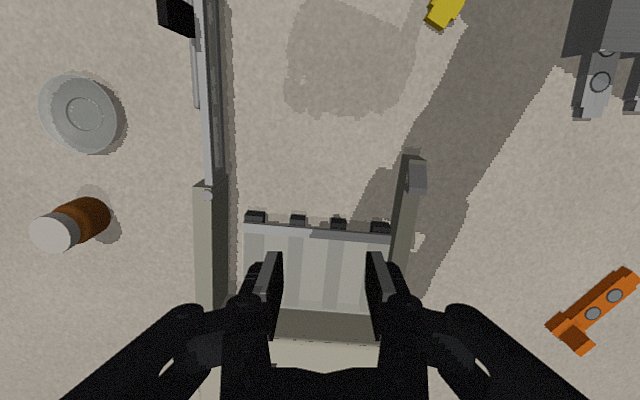

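View pics/w8c.png

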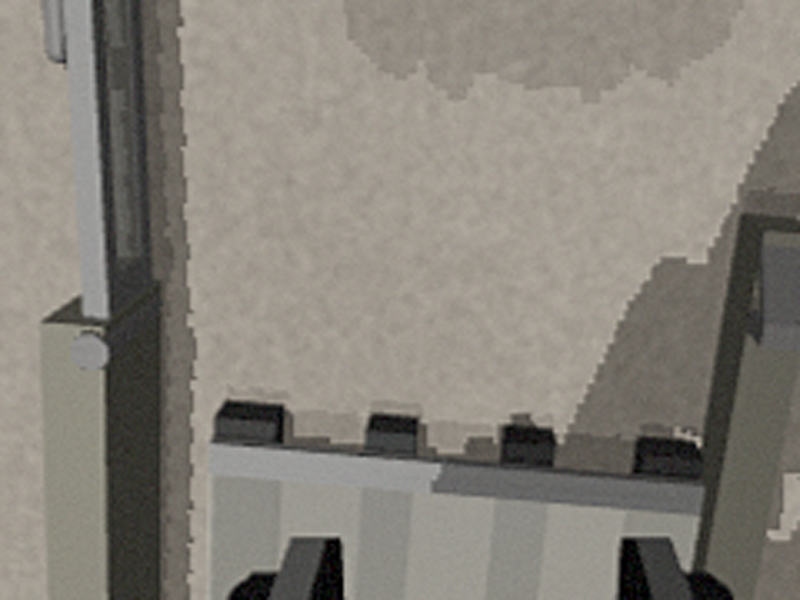

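```bash
python3 -c "
import cv2,numpy as np
a=cv2.imread('pics/w8.png')
b=cv2.resize(a[200:245,236:396],None,fx=5,fy=5,interpolation=cv2.INTER_NEAREST);b=np.clip(b*1.8,0,255).astype('uint8')
for i in range(0,160,10): cv2.line(b,(i*5,0),(i*5,6),(0,0,255),1)
for i in range(0,45,5): cv2.line(b,(0,i*5),(6,i*5),(0,0,255),1)
cv2.imwrite('pics/w8z.png',b)
"
```

```text
(no output)
```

View pics/w8z.png

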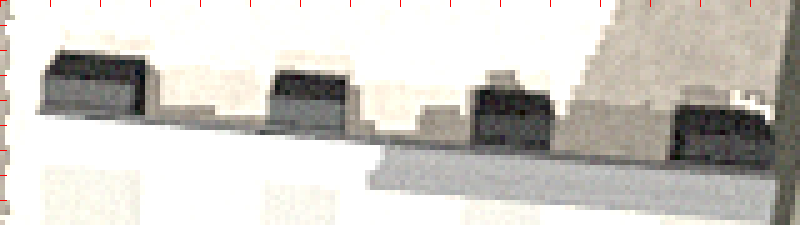

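```bash
python3 -c "
from h import *
K=get_calibration('wrist');s=sense()
C=cam('wrist')
for u,v,y in [(298.2,214.5,-26),(338.5,218,26)]: p=ray(C,(u,v),0); print(p,p-bay2w([0,y]))
# right cheek/housing check in top image
T=cam('top')
print(proj(T,bay2w([0,26])),proj(T,bay2w([0,-26])))
f=lambda u,v,x0,y0,k:((u+.5)/k-.5+x0,(v+.5)/k-.5+y0)
print(f(177,455,315,40,3.75),f(243,465,315,40,3.75))
"
```

```text
[ 632.23888866 -162.70945081    0.        ] [-3.76176325 -4.24601619  0.        ]
[ 639.50883251 -111.06278776    0.        ] [-3.49051558 -4.12622237  0.        ]
[360.75827044 161.18967553] [378.61211958 163.83394397]
(361.8333333333333, 160.96666666666667) (379.43333333333334, 163.63333333333333)
```

```bash
sed -i 's/^BAY=.*/BAY=[637.3,-136.0,-0.136]/' h.py; python3 -c "
from h import *
go([515,205,220],Rdown(1.51),hand=60)
"
```

```text
t8.62 n=6
[{"x": 5.4, "y": 54.9, "z": -11.6, "rx": 0.002, "ry": -0.001, "rz": 0.0, "hand": 60}, {"x": 5.3, "y": 54.9, "z": -11.7, "rx": 0.002, "ry": -0.001, "rz": 0.0, "hand": 60}, {"x": 5.3, "y": 54.8, "z": -11.8, "rx": 0.002, "ry": -0.001, "rz": 0.0, "hand": 60}, {"x": 5.3, "y": 54.8, "z": -12.0, "rx": 0.002, "ry": -0.001, "rz": 0.0, "hand": 60}, {"x": 5.2, "y": 54.8, "z": -12.1, "rx": 0.002, "ry": -0.001, "rz": 0.0, "hand": 60}]
[{"x": 5.2, "y": 54.7, "z": -12.3, "rx": 0.002, "ry": -0.001, "rz": 0.0, "hand": 60}]
```

Call:
jog_arm(
  increments=[
    {"x": 5.4, "y": 54.9, "z": -11.6, "rx": 0.002, "ry": -0.001, "rz": 0.0, "hand": 60},
    {"x": 5.3, "y": 54.9, "z": -11.7, "rx": 0.002, "ry": -0.001, "rz": 0.0, "hand": 60},
    {"x": 5.3, "y": 54.8, "z": -11.8, "rx": 0.002, "ry": -0.001, "rz": 0.0, "hand": 60},
    {"x": 5.3, "y": 54.8, "z": -12.0, "rx": 0.002, "ry": -0.001, "rz": 0.0, "hand": 60},
    {"x": 5.2, "y": 54.8, "z": -12.1, "rx": 0.002, "ry": -0.001, "rz": 0.0, "hand": 60},
  ],
)

```text
time_s: 9.25
eef_pos: [522.9, 149.5, 225.2]
ee_rot: [0.706, 0.022, 0.707, -0.02]
force: [0.6, -0.1, -0.2]
grip_width: 0.702
```

Call:
jog_arm(
  increments=[
    {"x": 5.2, "y": 54.7, "z": -12.3, "rx": 0.002, "ry": -0.001, "rz": 0.0, "hand": 60},
    {"x": 0, "y": 0, "z": 0, "rx": 0, "ry": 0, "rz": 0.0, "hand": 60},
    {"x": 0, "y": 0, "z": 0, "rx": 0, "ry": 0, "rz": 0.0, "hand": 60},
  ],
)

```text
time_s: 9.62
eef_pos: [514.6, 203.1, 220.3]
ee_rot: [0.707, 0.022, 0.707, -0.021]
force: [0.2, -0.4, 0.6]
grip_width: 0.702
```

```bash
python3 -c "
from h import *
st();C,im=snap('wrist','w9')
"
```

```text
t9.62 P [514.6 203.1 220.3] yaw 1.510 q [ 0.16  0.38  1.43  0.    1.33 -1.35] F [ 0.2 -0.4  0.6] g 60.0 xax [-0.     0.002 -1.   ]
```

View pics/w9.png

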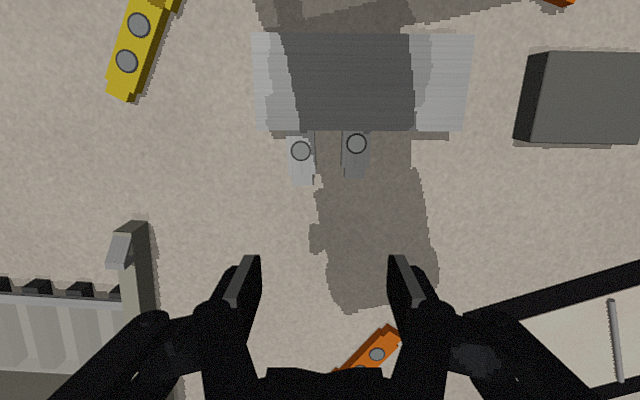

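```bash
python3 -c "
import cv2,numpy as np
a=cv2.imread('pics/w9.png')
b=cv2.resize(a[110:210,240:400],None,fx=5,fy=5,interpolation=cv2.INTER_CUBIC);b=np.clip(b*1.6,0,255).astype('uint8')
for i in range(0,160,10): cv2.line(b,(i*5,0),(i*5,6),(0,0,255),1)
for i in range(0,100,10): cv2.line(b,(0,i*5),(6,i*5),(0,0,255),1)
cv2.imwrite('pics/w9z.png',b)
"
```

```text
(no output)
```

View pics/w9z.png

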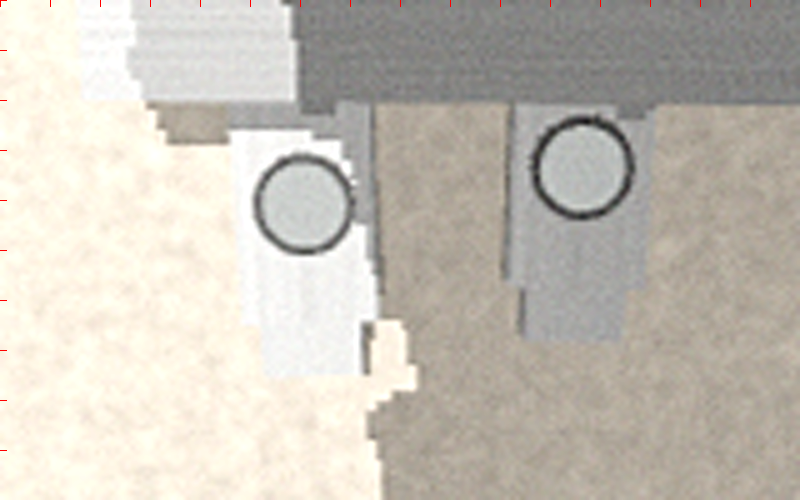

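```bash
python3 -c "
from h import *
C=cam('wrist')
f=lambda u,v:((u+.5)/5-.5+240,(v+.5)/5-.5+110)
for n,a,b in [('R',(312,375),(303,203)),('M',(572,340),(582,166))]:
  p=ray(C,f(*a),16);q=ray(C,f(*b),16);d=p-q;print(n,p.round(1),q.round(1),'yaw',np.arctan2(d[1],d[0]),np.hypot(*d[:2]))
for p in [(0,102),(800,104)]: print(ray(C,f(*p),54))
print(ray(C,(253,33),54),ray(C,(256,130),54),ray(C,(474,33),54),ray(C,(463,131),54))
"
```

```text
R [526.9 178.3  16. ] [489.  179.5  16. ] yaw -0.03236064497944065 37.92093748525951
M [522.6 235.7  16. ] [484.9 239.1  16. ] yaw -0.0889417766153974 37.84230721676621
[460.80268479 127.95328704  54.        ]
[470.43036923 276.4859439   54.        ]
[380.97343165 150.8975944   54.        ] [461.75077981 143.15867094  54.        ] [392.56140519 339.01849218  54.        ] [474.66145794 335.51533967  54.        ]
```

```bash
python3 -c "
from h import *
go([501,179.1,60],Rdown(1.538),hand=44)
"
```

```text
t9.68 n=3
[{"x": 53.4, "y": -8.3, "z": -4.1, "rx": -0.01, "ry": 0.0, "rz": -0.001, "hand": 44}, {"x": 53.4, "y": -8.2, "z": -4.2, "rx": -0.01, "ry": 0.0, "rz": -0.001, "hand": 44}, {"x": 53.4, "y": -8.1, "z": -4.3, "rx": -0.01, "ry": 0.0, "rz": -0.001, "hand": 44}]
```

Call:
jog_arm(
  increments=[
    {"x": 53.4, "y": -8.3, "z": -4.1, "rx": -0.01, "ry": 0.0, "rz": -0.001, "hand": 44},
    {"x": 53.4, "y": -8.2, "z": -4.2, "rx": -0.01, "ry": 0.0, "rz": -0.001, "hand": 44},
    {"x": 53.4, "y": -8.1, "z": -4.3, "rx": -0.01, "ry": 0.0, "rz": -0.001, "hand": 44},
    {"x": 0, "y": 0, "z": 0, "rx": 0, "ry": 0.0, "rz": 0, "hand": 44},
    {"x": 0, "y": 0, "z": 0, "rx": 0, "ry": 0.0, "rz": 0, "hand": 44},
  ],
)

```text
time_s: 10.3
eef_pos: [502.4, 180.2, 62.2]
ee_rot: [0.708, 0.011, 0.706, -0.011]
force: [0.6, 0.2, 1.1]
grip_width: 0.514
```

```bash
python3 -c "
from h import *
st();C,im=snap('wrist','w10');go([501,179.1,4],Rdown(1.538),hand=44)
"
```

```text
t10.30 P [502.4 180.2  62.2] yaw 1.540 q [ 0.12  0.53  1.67 -0.    0.95 -1.41] F [0.6 0.2 1.1] g 43.9 xax [ 0.003  0.    -1.   ]
t10.35 n=1
[{"x": 58.4, "y": -1.5, "z": -1.7, "rx": 0.002, "ry": 0.004, "rz": -0.001, "hand": 44}]
```

View pics/w10.png

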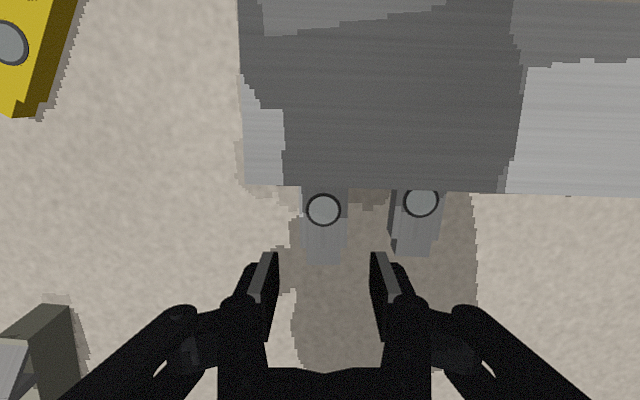

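Call:
jog_arm(
  increments=[
    {"x": 30, "y": -0.5, "z": -1.0, "rx": 0, "ry": 0.003, "rz": 0, "hand": 44},
    {"x": 27, "y": 0, "z": -0.7, "rx": 0, "ry": 0.0, "rz": 0, "hand": 44},
    {"x": 0, "y": 0, "z": 0, "rx": 0, "ry": 0.0, "rz": 0, "hand": 44},
  ],
)

```text
time_s: 10.72
eef_pos: [499.2, 180.2, 3.4]
ee_rot: [0.706, 0.011, 0.708, -0.011]
force: [1.0, 0.6, 0.9]
grip_width: 0.513
```

Call:
jog_arm(
  increments=[
    {"x": 0, "y": 0, "z": 0, "rx": 0, "ry": 0.0, "rz": 0, "hand": 10},
    {"x": 0, "y": 0, "z": 0, "rx": 0, "ry": 0.0, "rz": 0, "hand": 10},
    {"x": 0, "y": 0, "z": 0, "rx": 0, "ry": 0.0, "rz": 0, "hand": 10},
  ],
  force=50,
)

```text
time_s: 11.1
eef_pos: [500.4, 180.4, 5.2]
ee_rot: [0.707, 0.011, 0.707, -0.01]
force: [-1.6, 0.2, 8.7]
grip_width: 0.33
```

```bash
python3 -c "
from h import *
st();s=sense();go(s['eef_pos']+[112,-4.5,0.7],n=5,hand=10)
"
```

```text
t11.10 P [500.4 180.4   5.2] yaw 1.541 q [ 0.13  0.62  1.7   0.    0.82 -1.42] F [-1.6  0.2  8.7] g 28.2 xax [ 0.  0. -1.]
t11.10 n=5
[{"x": -0.1, "y": -0.2, "z": 22.4, "rx": 0.0, "ry": 0.0, "rz": 0.0, "hand": 10}, {"x": -0.1, "y": -0.2, "z": 22.4, "rx": 0.0, "ry": 0.0, "rz": 0.0, "hand": 10}, {"x": -0.1, "y": -0.2, "z": 22.4, "rx": 0.0, "ry": 0.0, "rz": 0.0, "hand": 10}, {"x": -0.1, "y": -0.2, "z": 22.4, "rx": 0.0, "ry": 0.0, "rz": 0.0, "hand": 10}, {"x": -0.1, "y": -0.2, "z": 22.4, "rx": 0.0, "ry": 0.0, "rz": 0.0, "hand": 10}]
```

Call:
jog_arm(
  increments=[
    {"x": -2, "y": 0, "z": 0, "rx": 0.0, "ry": 0.0, "rz": 0.0, "hand": 10},
    {"x": -0.1, "y": -0.2, "z": 22.4, "rx": 0.0, "ry": 0.0, "rz": 0.0, "hand": 10},
    {"x": -0.1, "y": -0.2, "z": 22.4, "rx": 0.0, "ry": 0.0, "rz": 0.0, "hand": 10},
    {"x": -0.1, "y": -0.2, "z": 22.4, "rx": 0.0, "ry": 0.0, "rz": 0.0, "hand": 10},
    {"x": -0.1, "y": -0.2, "z": 22.4, "rx": 0.0, "ry": 0.0, "rz": 0.0, "hand": 10},
  ],
)

```text
time_s: 11.72
eef_pos: [589.2, 176.7, 5.5]
ee_rot: [0.706, 0.011, 0.708, -0.011]
force: [0.0, -0.2, -3.2]
grip_width: 0.335
```

Call:
jog_arm(
  increments=[
    {"x": -0.1, "y": -0.2, "z": 22.4, "rx": 0.0, "ry": 0.0, "rz": 0.0, "hand": 10},
    {"x": 0, "y": 0, "z": 15, "rx": 0.0, "ry": 0.0, "rz": 0.0, "hand": 10},
    {"x": 0, "y": 0, "z": 0, "rx": 0.0, "ry": 0.0, "rz": 0.0, "hand": 10},
  ],
)

```text
time_s: 12.1
eef_pos: [626.4, 175.3, 5.2]
ee_rot: [0.706, 0.011, 0.708, -0.011]
force: [-0.2, -0.1, -1.9]
grip_width: 0.337
```

```bash
python3 -c "
from h import *
st();C,im=snap('wrist','w11');snap('top','t11')
"
```

```text
t12.10 P [626.4 175.3   5.2] yaw 1.541 q [ 0.09  0.82  1.3   0.    1.03 -1.45] F [-0.2 -0.1 -1.9] g 28.8 xax [-0.003  0.    -1.   ]
```

View pics/w11.png

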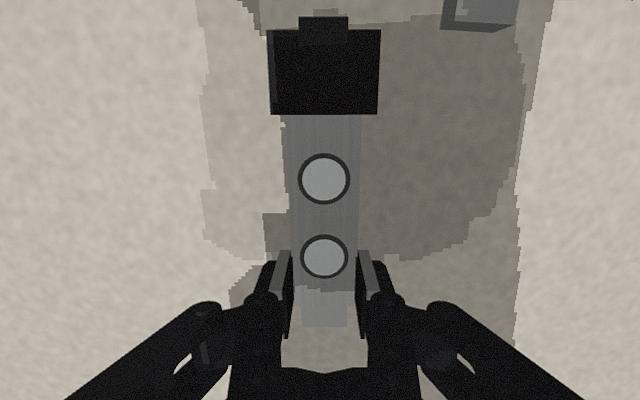

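Call:
jog_arm(
  increments=[
    {"x": 1, "y": 0, "z": 0, "rx": 0.0, "ry": 0.0, "rz": 0.0, "hand": 10},
    {"x": 0, "y": 0, "z": 0, "rx": 0.0, "ry": 0.0, "rz": 0.0, "hand": 50},
    {"x": 0, "y": 0, "z": 0, "rx": 0.0, "ry": 0.0, "rz": 0.0, "hand": 50},
    {"x": -60, "y": 0, "z": 0, "rx": 0.0, "ry": 0.0, "rz": 0.0, "hand": 45},
    {"x": -40, "y": 0, "z": -30, "rx": 0.0, "ry": 0.0, "rz": 0.0, "hand": 45},
  ],
)

```text
time_s: 12.82
eef_pos: [597.2, 176.1, 106.2]
ee_rot: [0.707, 0.011, 0.707, -0.011]
force: [0.3, 0.7, 0.7]
grip_width: 0.523
```

Call:
jog_arm(
  increments=[
    {"x": -10, "y": 0, "z": -40, "rx": 0.0, "ry": 0.0, "rz": 0.0, "hand": 45},
    {"x": 0, "y": 0, "z": 0, "rx": 0.0, "ry": 0.0, "rz": 0.0, "hand": 45},
    {"x": 0, "y": 0, "z": 0, "rx": 0.0, "ry": 0.0, "rz": 0.0, "hand": 45},
  ],
)

```text
time_s: 13.2
eef_pos: [556.7, 177.4, 114.2]
ee_rot: [0.706, 0.011, 0.708, -0.011]
force: [0.0, -0.5, 0.1]
grip_width: 0.529
```

```bash
python3 -c "
from h import *
st();C,im=snap('wrist','w12')
"
```

```text
t13.20 P [556.7 177.4 114.2] yaw 1.541 q [ 0.11  0.55  1.46  0.    1.13 -1.43] F [ 0.  -0.5  0.1] g 45.2 xax [-0.003 -0.    -1.   ]
```

View pics/w12.png

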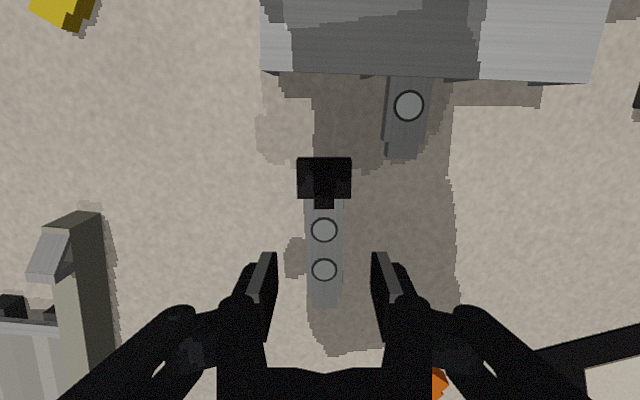

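```bash
python3 -c "
from h import *
C=cam('wrist')
a=ray(C,(324,230),16);b=ray(C,(324,270),16);t=ray(C,(324,307),16);e=ray(C,(324,198),16);h0=ray(C,(324,157),16)
print(a,b,t,e,h0,np.linalg.norm(b-a))
for v in (165,208): print('fin top',ray(C,(324,v),46))
"
```

```text
[578.70901678 176.61404526  16.        ] [614.75626162 175.52599761  16.        ] [650.96846509 174.43297085  16.        ] [551.9391582 177.4220649  16.       ] [520.03615083 178.38502316  16.        ] 36.06366187850819
fin top [519.91519399 178.36835504  46.        ]
fin top [549.71861997 177.46877041  46.        ]
```

```bash
python3 -c "
from h import *
go([536.5,177.9,20],Rdown(1.54),n=3,hand=36)
"
```

```text
t13.25 n=3
[{"x": 31.3, "y": 0.0, "z": -6.7, "rx": 0.0, "ry": -0.001, "rz": 0.0, "hand": 36}, {"x": 31.3, "y": 0.0, "z": -6.7, "rx": 0.0, "ry": -0.001, "rz": 0.0, "hand": 36}, {"x": 31.3, "y": 0.0, "z": -6.7, "rx": 0.0, "ry": -0.001, "rz": 0.0, "hand": 36}]
```

Call:
jog_arm(
  increments=[
    {"x": 0, "y": 0.0, "z": -10, "rx": 0.0, "ry": 0, "rz": 0.0, "hand": 36},
    {"x": 30, "y": 0.0, "z": -10.1, "rx": 0.0, "ry": -0.003, "rz": 0.0, "hand": 36},
    {"x": 40, "y": 0.0, "z": 0, "rx": 0.0, "ry": 0, "rz": 0.0, "hand": 36},
    {"x": 24, "y": 0.0, "z": 0, "rx": 0.0, "ry": 0, "rz": 0.0, "hand": 36},
    {"x": 0, "y": 0.0, "z": 0, "rx": 0.0, "ry": 0, "rz": 0.0, "hand": 36},
  ],
)

```text
time_s: 13.88
eef_pos: [534.8, 177.9, 18.7]
ee_rot: [0.705, 0.01, 0.709, -0.011]
force: [0.7, -0.3, -0.0]
grip_width: 0.421
```

Call:
jog_arm(
  increments=[
    {"x": 0, "y": 0, "z": 0, "rx": 0, "ry": 0.0, "rz": 0, "hand": 2},
    {"x": 0, "y": 0, "z": 0, "rx": 0, "ry": 0.0, "rz": 0, "hand": 2},
    {"x": 0, "y": 0, "z": 0, "rx": 0, "ry": 0.0, "rz": 0, "hand": 2},
  ],
  force=60,
)

```text
time_s: 14.25
eef_pos: [536.7, 178.1, 21.5]
ee_rot: [0.708, 0.011, 0.706, -0.01]
force: [-1.6, -0.9, 7.1]
grip_width: 0.158
```

```bash
python3 -c "
from h import *
st();snap('wrist','w13')
"
```

```text
t14.25 P [536.7 178.1  21.5] yaw 1.541 q [ 0.11  0.64  1.59 -0.    0.91 -1.43] F [-1.6 -0.9  7.1] g 13.5 xax [ 0.002  0.    -1.   ]
```

View pics/w13.png

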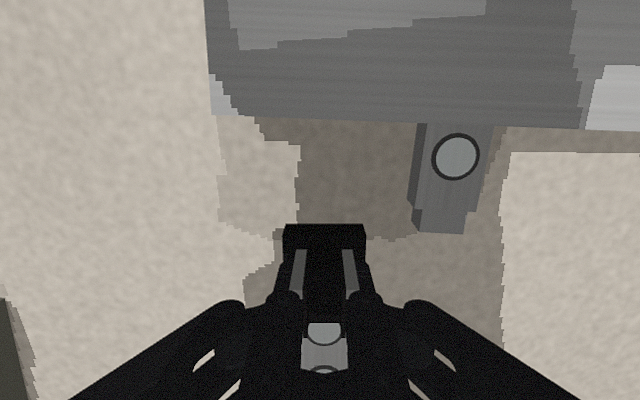

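```bash
python3 -c "
from h import *
print(bay2w([-140,-52]))
s=sense();P=s['eef_pos']+[0,0,75]
R=Rcur(s);
import json
for r in rows(P,R,[491.5,-168.5,P[2]],Rdown(1.571-.136),9,2): print(json.dumps(r),end=',')
"
```

```text
[ 491.5425061  -168.53848448    0.        ]
{"x": 0.0, "y": -38.6, "z": -3.9, "rx": 0.012, "ry": 0.0, "rz": 0.0, "hand": 2},{"x": 0.0, "y": -38.7, "z": -3.4, "rx": 0.012, "ry": 0.0, "rz": 0.0, "hand": 2},{"x": 0.0, "y": -38.7, "z": -3.0, "rx": 0.012, "ry": 0.0, "rz": 0.0, "hand": 2},{"x": 0.0, "y": -38.8, "z": -2.5, "rx": 0.012, "ry": 0.0, "rz": 0.0, "hand": 2},{"x": 0.0, "y": -38.8, "z": -2.1, "rx": 0.012, "ry": 0.0, "rz": 0.0, "hand": 2},{"x": 0.0, "y": -38.8, "z": -1.6, "rx": 0.012, "ry": 0.0, "rz": 0.0, "hand": 2},{"x": 0.0, "y": -38.8, "z": -1.1, "rx": 0.012, "ry": 0.0, "rz": 0.0, "hand": 2},{"x": 0.0, "y": -38.8, "z": -0.7, "rx": 0.012, "ry": 0.0, "rz": 0.0, "hand": 2},{"x": 0.0, "y": -38.8, "z": -0.2, "rx": 0.012, "ry": 0.0, "rz": 0.0, "hand": 2},
```

Call:
jog_arm(
  increments=[
    {"x": -20, "y": 0, "z": 0, "rx": 0, "ry": 0.0, "rz": 0, "hand": 2},
    {"x": -30, "y": 0, "z": 0, "rx": 0, "ry": 0.0, "rz": 0, "hand": 2},
    {"x": -25, "y": 0, "z": 0, "rx": 0, "ry": 0.0, "rz": 0, "hand": 2},
    {"x": 0, "y": 0, "z": 0, "rx": 0, "ry": 0.0, "rz": 0, "hand": 2},
  ],
)

```text
time_s: 14.8
eef_pos: [536.8, 178.2, 96.6]
ee_rot: [0.708, 0.011, 0.706, -0.01]
force: [0.2, -0.2, -2.4]
grip_width: 0.151
```

Call:
jog_arm(
  increments=[
    {"x": 0.0, "y": -38.6, "z": -3.9, "rx": 0.012, "ry": 0.0, "rz": 0.0, "hand": 2},
    {"x": 0.0, "y": -38.7, "z": -3.4, "rx": 0.012, "ry": 0.0, "rz": 0.0, "hand": 2},
    {"x": 0.0, "y": -38.7, "z": -3.0, "rx": 0.012, "ry": 0.0, "rz": 0.0, "hand": 2},
    {"x": 0.0, "y": -38.8, "z": -2.5, "rx": 0.012, "ry": 0.0, "rz": 0.0, "hand": 2},
    {"x": 0.0, "y": -38.8, "z": -2.1, "rx": 0.012, "ry": 0.0, "rz": 0.0, "hand": 2},
  ],
)

```text
time_s: 15.42
eef_pos: [509.8, -15.5, 93.9]
ee_rot: [0.705, 0.032, 0.707, -0.032]
force: [-0.1, 0.7, -2.6]
grip_width: 0.149
```

Call:
jog_arm(
  increments=[
    {"x": 0.0, "y": -38.8, "z": -1.6, "rx": 0.012, "ry": 0.0, "rz": 0.0, "hand": 2},
    {"x": 0.0, "y": -38.8, "z": -1.1, "rx": 0.012, "ry": 0.0, "rz": 0.0, "hand": 2},
    {"x": 0.0, "y": -38.8, "z": -0.7, "rx": 0.012, "ry": 0.0, "rz": 0.0, "hand": 2},
    {"x": 0.0, "y": -38.8, "z": -0.2, "rx": 0.012, "ry": 0.0, "rz": 0.0, "hand": 2},
    {"x": 0.0, "y": 0, "z": 0, "rx": 0, "ry": 0.0, "rz": 0.0, "hand": 2},
  ],
)

```text
time_s: 16.05
eef_pos: [489.6, -170.1, 94.0]
ee_rot: [0.705, 0.05, 0.706, -0.05]
force: [0.1, 1.2, -3.0]
grip_width: 0.15
```

```bash
python3 -c "
from h import *
st();snap('wrist','w14');go(bay2w([-140,-52,24]),Rdown(1.435),hand=2)
"
```

```text
t16.05 P [ 489.6 -170.1   94. ] yaw 1.430 q [-0.56  0.45  1.69 -0.    1.   -1.99] F [ 0.1  1.2 -3. ] g 12.8 xax [-0.002  0.001 -1.   ]
t16.10 n=2
[{"x": 35.0, "y": 0.2, "z": 1.0, "rx": -0.002, "ry": -0.001, "rz": 0.0, "hand": 2}, {"x": 35.0, "y": 0.2, "z": 0.9, "rx": -0.002, "ry": -0.001, "rz": 0.0, "hand": 2}]
```

View pics/w14.png

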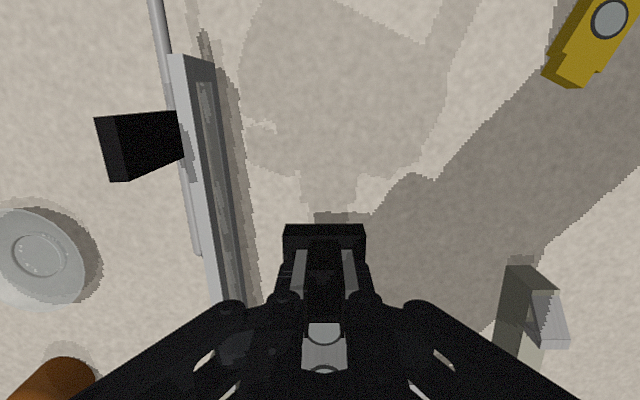

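Call:
jog_arm(
  increments=[
    {"x": 40, "y": 0.2, "z": 1.0, "rx": -0.003, "ry": -0.001, "rz": 0.0, "hand": 2},
    {"x": 31, "y": 0.2, "z": 0.9, "rx": -0.002, "ry": -0.001, "rz": 0.0, "hand": 2},
    {"x": 0, "y": 0, "z": 0, "rx": 0, "ry": 0, "rz": 0.0, "hand": 2},
  ],
)

```text
time_s: 16.48
eef_pos: [491.7, -166.7, 22.4]
ee_rot: [0.705, 0.047, 0.706, -0.046]
force: [0.2, -0.0, -2.5]
grip_width: 0.151
```

```bash
python3 -c "
from h import *
st();C,im=snap('top','t15');D,jm=snap('side','s15')
crop(im,300,100,160,120,5,'pics/t15c.png');crop(jm,300,160,200,150,4,'pics/s15c.png')
for y in (-52,0,52): print(proj(D,bay2w([0,y,20])),proj(C,bay2w([0,y,20])))
"
```

```text
t16.48 P [ 491.7 -166.7   22.4] yaw 1.439 q [-0.55  0.57  1.73  0.    0.84 -1.99] F [ 0.2 -0.  -2.5] g 12.9 xax [-0.002  0.002 -1.   ]
[401.29910191 241.90255514] [389.98861005 164.96684131]
[388.25338257 231.86813747] [371.82815523 162.25866015]
[375.94586687 222.40152626] [353.66124103 159.54951573]
```

View pics/t15c.png

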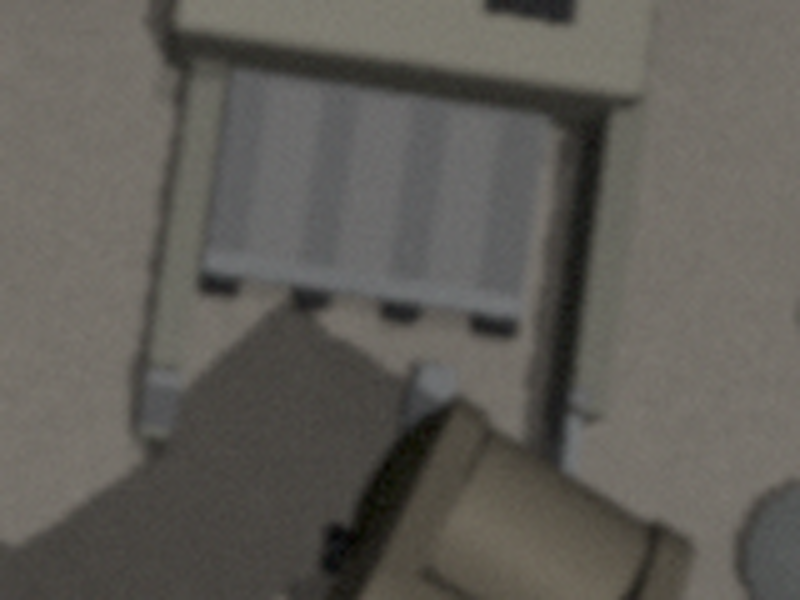

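View pics/s15c.png

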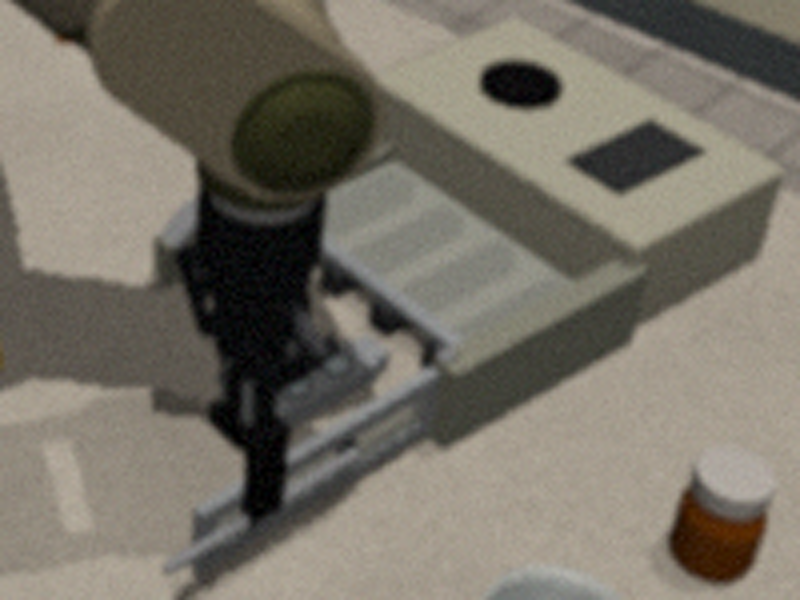

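Call:
jog_arm(
  increments=[
    {"x": 0, "y": -1.5, "z": 0, "rx": 0.005, "ry": 0, "rz": 0.0, "hand": 2},
    {"x": 0, "y": 0, "z": 15, "rx": 0, "ry": 0, "rz": 0.0, "hand": 2},
    {"x": 0, "y": 0, "z": 15, "rx": 0, "ry": 0, "rz": 0.0, "hand": 2},
    {"x": 0, "y": 0, "z": 0, "rx": 0, "ry": 0, "rz": 0.0, "hand": 2},
  ],
)

```text
time_s: 17.08
eef_pos: [522.2, -173.8, 24.5]
ee_rot: [0.706, 0.048, 0.705, -0.049]
force: [-0.1, -0.1, -2.5]
grip_width: 0.15
```

```bash
python3 -c "
from h import *
st();print(w2bay(sense()['eef_pos']));C,im=snap('top','t16')
crop(im,340,120,100,75,8,'pics/t16c.png')
"
```

```text
t17.07 P [ 522.2 -173.8   24.5] yaw 1.433 q [-0.53  0.61  1.64  0.    0.89 -1.97] F [-0.1 -0.1 -2.5] g 12.8 xax [ 0.002 -0.001 -1.   ]
[-108.90308957  -53.01553102]
```

View pics/t16c.png

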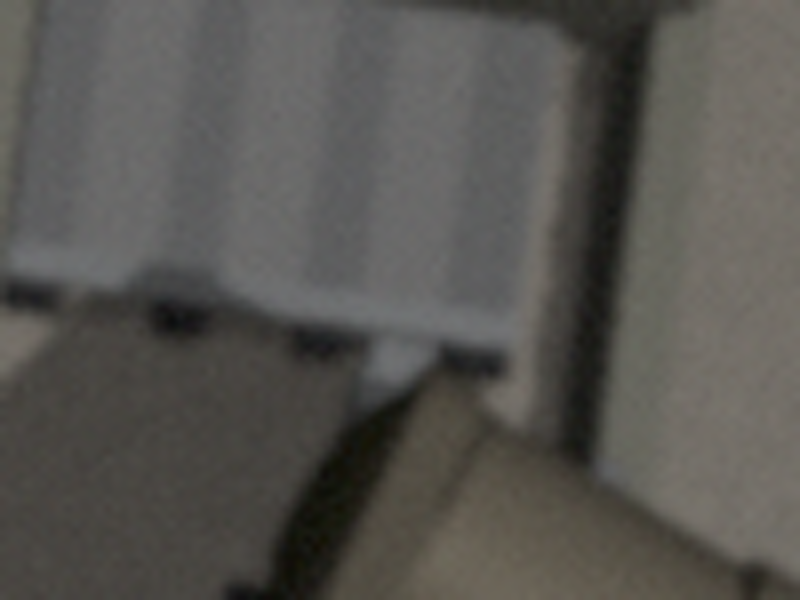

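Call:
jog_arm(
  increments=[
    {"x": 2, "y": 0.5, "z": 0, "rx": 0, "ry": 0, "rz": 0.0, "hand": 2},
    {"x": 0, "y": 0, "z": 8, "rx": 0, "ry": 0, "rz": 0.0, "hand": 2},
    {"x": 0, "y": 0, "z": 8, "rx": 0, "ry": 0, "rz": 0.0, "hand": 2},
    {"x": 0, "y": 0, "z": 8, "rx": 0, "ry": 0, "rz": 0.0, "hand": 2},
    {"x": 0, "y": 0, "z": 0, "rx": 0, "ry": 0, "rz": 0.0, "hand": 2},
  ],
)

```text
time_s: 17.75
eef_pos: [546.3, -176.8, 22.4]
ee_rot: [0.706, 0.048, 0.705, -0.049]
force: [0.4, 0.1, -1.8]
grip_width: 0.15
```

```bash
python3 -c "
from h import *
st();print(w2bay(sense()['eef_pos']));C,im=snap('top','t17')
crop(im,340,120,100,75,8,'pics/t17c.png')
"
```

```text
t17.75 P [ 546.3 -176.8   22.4] yaw 1.433 q [-0.52  0.66  1.56  0.    0.92 -1.95] F [ 0.4  0.1 -1.8] g 12.8 xax [ 0.002 -0.001 -1.   ]
[-84.58691588 -52.72758869]
```

View pics/t17c.png

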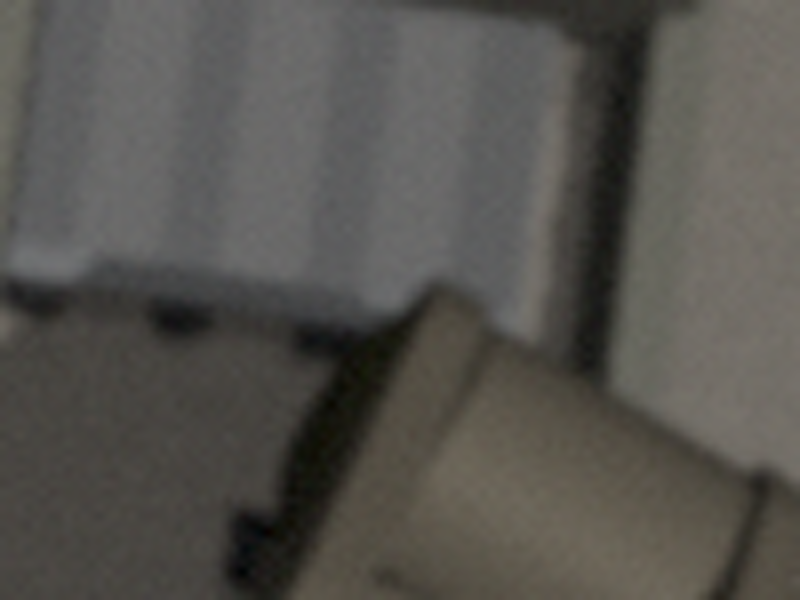

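Call:
jog_arm(
  increments=[
    {"x": 0.3, "y": 0.2, "z": 9, "rx": 0, "ry": 0, "rz": 0.0, "hand": 2},
    {"x": 0, "y": 0, "z": 9, "rx": 0, "ry": 0, "rz": 0.0, "hand": 2},
    {"x": 0, "y": 0, "z": 9, "rx": 0, "ry": 0, "rz": 0.0, "hand": 2},
    {"x": 0, "y": 0, "z": 9, "rx": 0, "ry": 0, "rz": 0.0, "hand": 2},
    {"x": 0, "y": 0, "z": 0, "rx": 0, "ry": 0, "rz": 0.0, "hand": 2},
  ],
)

```text
time_s: 18.42
eef_pos: [582.0, -181.5, 22.1]
ee_rot: [0.706, 0.048, 0.705, -0.049]
force: [0.5, -0.1, -2.4]
grip_width: 0.149
```

```bash
python3 -c "
from h import *
st();print(w2bay(sense()['eef_pos']))
"
```

```text
t18.43 P [ 582.  -181.5   22.1] yaw 1.433 q [-0.49  0.72  1.44  0.    0.98 -1.93] F [ 0.5 -0.1 -2.4] g 12.7 xax [ 0.002 -0.001 -1.   ]
[-48.59989864 -52.53082332]
```

Force-free; about 33 mm remain.

Call:
jog_arm(
  increments=[
    {"x": 0, "y": 0.2, "z": 9, "rx": 0, "ry": 0, "rz": 0.0, "hand": 2},
    {"x": 0, "y": 0, "z": 9, "rx": 0, "ry": 0, "rz": 0.0, "hand": 2},
    {"x": 0, "y": 0, "z": 8, "rx": 0, "ry": 0, "rz": 0.0, "hand": 2},
    {"x": 0, "y": 0, "z": 3, "rx": 0, "ry": 0, "rz": 0.0, "hand": 2},
    {"x": 0, "y": 0, "z": 0, "rx": 0, "ry": 0, "rz": 0.0, "hand": 2},
  ],
)

```text
time_s: 19.05
eef_pos: [610.3, -185.2, 22.1]
ee_rot: [0.706, 0.049, 0.705, -0.049]
force: [-1.1, -0.2, -2.0]
grip_width: 0.148
```

Call:
jog_arm(
  increments=[
    {"x": 0, "y": 0, "z": 2, "rx": 0, "ry": 0, "rz": 0.0, "hand": 2},
    {"x": 0, "y": 0, "z": 2, "rx": 0, "ry": 0, "rz": 0.0, "hand": 2},
    {"x": 0, "y": 0, "z": 0, "rx": 0, "ry": 0, "rz": 0.0, "hand": 2},
  ],
)

```text
time_s: 19.42
eef_pos: [614.2, -185.8, 22.3]
ee_rot: [0.706, 0.049, 0.705, -0.049]
force: [-0.4, -0.5, -2.0]
grip_width: 0.15
```

```bash
python3 -c "
from h import *
st();print(w2bay(sense()['eef_pos']))
"
```

```text
t19.43 P [ 614.2 -185.8   22.3] yaw 1.433 q [-0.48  0.78  1.33  0.    1.04 -1.91] F [-0.4 -0.5 -2. ] g 12.8 xax [ 0.001 -0.    -1.   ]
[-16.11897748 -52.46358644]
```

Keep advancing until contact.

Call:
jog_arm(
  increments=[
    {"x": 0, "y": 0, "z": 2, "rx": 0, "ry": 0, "rz": 0.0, "hand": 2},
    {"x": 0, "y": 0, "z": 2, "rx": 0, "ry": 0, "rz": 0.0, "hand": 2},
    {"x": 0, "y": 0, "z": 0, "rx": 0, "ry": 0, "rz": 0.0, "hand": 2},
  ],
)

```text
time_s: 19.8
eef_pos: [614.7, -185.8, 22.3]
ee_rot: [0.702, 0.049, 0.709, -0.048]
force: [-22.3, 3.5, 11.6]
grip_width: 0.149
```

```bash
python3 -c "
from h import *
st();print(w2bay(sense()['eef_pos']));snap('wrist','w18');D,jm=snap('side','s18');crop(jm,300,160,200,150,4,'pics/s18c.png')
"
```

```text
t19.80 P [ 614.7 -185.8   22.3] yaw 1.434 q [-0.47  0.79  1.31 -0.    1.05 -1.91] F [-22.3   3.5  11.6] g 12.7 xax [-0.009  0.002 -1.   ]
[-15.67861982 -52.38729201]
```

View pics/w18.png

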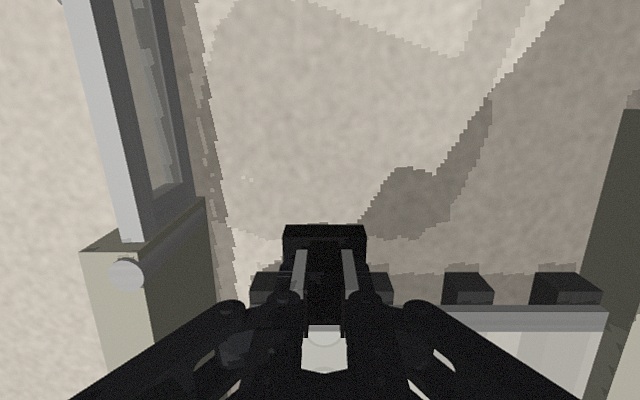

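View pics/s18c.png

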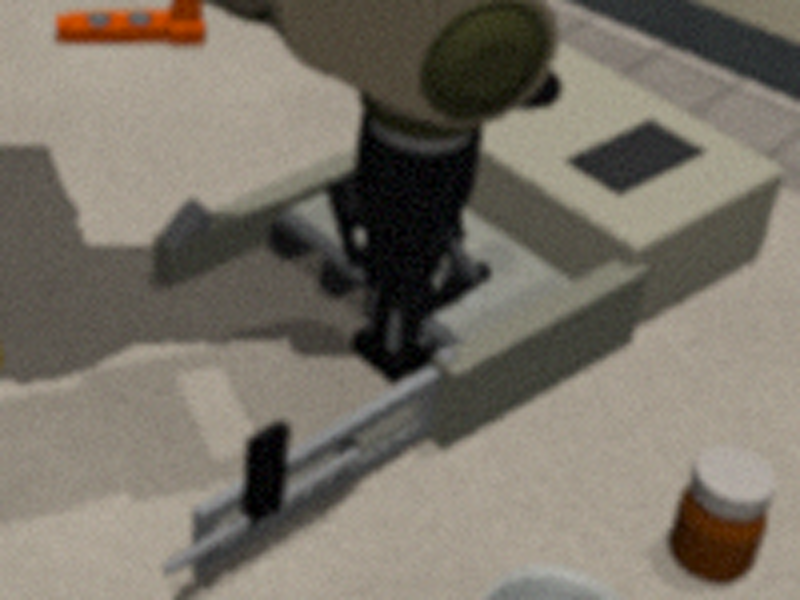

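Call:
jog_arm(
  increments=[
    {"x": 0.8, "y": 0, "z": -2, "rx": 0, "ry": 0, "rz": 0.0, "hand": 2},
    {"x": 0, "y": 0, "z": 0, "rx": 0, "ry": 0, "rz": 0.0, "hand": 30},
    {"x": 0, "y": 0, "z": 0, "rx": 0, "ry": 0, "rz": 0.0, "hand": 30},
    {"x": -20, "y": 0, "z": 0, "rx": 0, "ry": 0, "rz": 0.0, "hand": 30},
    {"x": -60, "y": 0, "z": 0, "rx": 0, "ry": 0, "rz": 0.0, "hand": 40},
  ],
)

```text
time_s: 20.52
eef_pos: [615.1, -185.5, 101.1]
ee_rot: [0.704, 0.049, 0.706, -0.048]
force: [0.4, -0.4, 0.4]
grip_width: 0.47
```

Call:
jog_arm(
  increments=[
    {"x": -60, "y": 0, "z": -30, "rx": 0, "ry": 0, "rz": 0.0, "hand": 45},
    {"x": -30, "y": 0, "z": -15, "rx": 0, "ry": 0, "rz": 0.0, "hand": 45},
    {"x": 0, "y": 0, "z": 0, "rx": 0, "ry": 0, "rz": 0.0, "hand": 45},
    {"x": 0, "y": 0, "z": 0, "rx": 0, "ry": 0, "rz": 0.0, "hand": 45},
  ],
)

```text
time_s: 21.02
eef_pos: [573.5, -180.0, 187.1]
ee_rot: [0.706, 0.049, 0.705, -0.049]
force: [-0.8, 0.6, -0.9]
grip_width: 0.529
```

```bash
python3 -c "
from h import *
st();C,im=snap('wrist','w19');snap('top','t19')
print(proj(C,bay2w([-30,-52,16])),proj(C,bay2w([0,-52,16])))
"
```

```text
t21.02 P [ 573.5 -180.   187.1] yaw 1.433 q [-0.5   0.51  1.32  0.    1.31 -1.93] F [-0.8  0.6 -0.9] g 45.2 xax [ 0.001 -0.    -1.   ]
[324.32604036 205.93252466] [324.37337147 233.04262336]
```

View pics/w19.png

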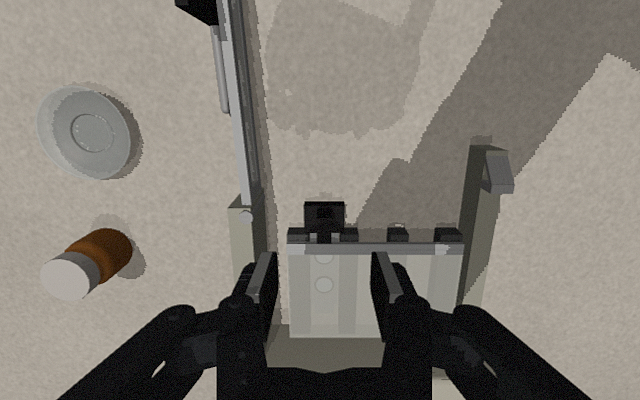

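View pics/t19.png

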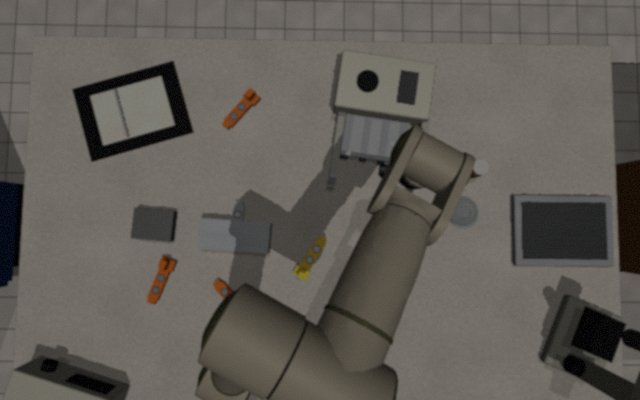

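```bash
python3 -c "
from h import *
go([505,237.5,160],Rdown(1.571-.089),hand=50)
"
```

```text
t21.12 n=8
[{"x": 3.3, "y": 50.5, "z": -15.6, "rx": -0.006, "ry": 0.0, "rz": 0.0, "hand": 50}, {"x": 3.3, "y": 50.6, "z": -15.3, "rx": -0.006, "ry": 0.0, "rz": 0.0, "hand": 50}, {"x": 3.3, "y": 50.7, "z": -15.0, "rx": -0.006, "ry": 0.0, "rz": 0.0, "hand": 50}, {"x": 3.3, "y": 50.8, "z": -14.7, "rx": -0.006, "ry": 0.0, "rz": 0.0, "hand": 50}, {"x": 3.3, "y": 50.9, "z": -14.4, "rx": -0.006, "ry": 0.0, "rz": 0.0, "hand": 50}]
[{"x": 3.3, "y": 51.0, "z": -14.1, "rx": -0.006, "ry": 0.0, "rz": 0.0, "hand": 50}, {"x": 3.3, "y": 51.0, "z": -13.8, "rx": -0.006, "ry": 0.0, "rz": 0.0, "hand": 50}, {"x": 3.3, "y": 51.1, "z": -13.4, "rx": -0.006, "ry": 0.0, "rz": 0.0, "hand": 50}]
```

Call:
jog_arm(
  increments=[
    {"x": 3.3, "y": 50.5, "z": -15.6, "rx": -0.006, "ry": 0.0, "rz": 0.0, "hand": 50},
    {"x": 3.3, "y": 50.6, "z": -15.3, "rx": -0.006, "ry": 0.0, "rz": 0.0, "hand": 50},
    {"x": 3.3, "y": 50.7, "z": -15.0, "rx": -0.006, "ry": 0.0, "rz": 0.0, "hand": 50},
    {"x": 3.3, "y": 50.8, "z": -14.7, "rx": -0.006, "ry": 0.0, "rz": 0.0, "hand": 50},
    {"x": 3.3, "y": 50.9, "z": -14.4, "rx": -0.006, "ry": 0.0, "rz": 0.0, "hand": 50},
  ],
)

```text
time_s: 21.75
eef_pos: [530.3, 82.5, 169.6]
ee_rot: [0.706, 0.038, 0.706, -0.038]
force: [0.5, 0.7, -0.5]
grip_width: 0.585
```

Call:
jog_arm(
  increments=[
    {"x": 3.3, "y": 51.0, "z": -14.1, "rx": -0.006, "ry": 0.0, "rz": 0.0, "hand": 50},
    {"x": 3.3, "y": 51.0, "z": -13.8, "rx": -0.006, "ry": 0.0, "rz": 0.0, "hand": 50},
    {"x": 3.3, "y": 51.1, "z": -13.4, "rx": -0.006, "ry": 0.0, "rz": 0.0, "hand": 50},
    {"x": 0, "y": 0, "z": 0, "rx": 0, "ry": 0, "rz": 0.0, "hand": 50},
    {"x": 0, "y": 0, "z": 0, "rx": 0, "ry": 0, "rz": 0.0, "hand": 50},
  ],
)

```text
time_s: 22.38
eef_pos: [505.3, 237.1, 159.9]
ee_rot: [0.706, 0.031, 0.706, -0.032]
force: [-0.2, 0.0, 0.2]
grip_width: 0.586
```

```bash
python3 -c "
from h import *
st();C,im=snap('wrist','w20');crop(im,260,120,120,120,5,'pics/w20c.png')
"
```

```text
t22.38 P [505.3 237.1 159.9] yaw 1.481 q [ 0.23  0.45  1.5  -0.    1.2  -1.25] F [-0.2  0.   0.2] g 50.0 xax [ 0.    -0.001 -1.   ]
```

View pics/w20.png

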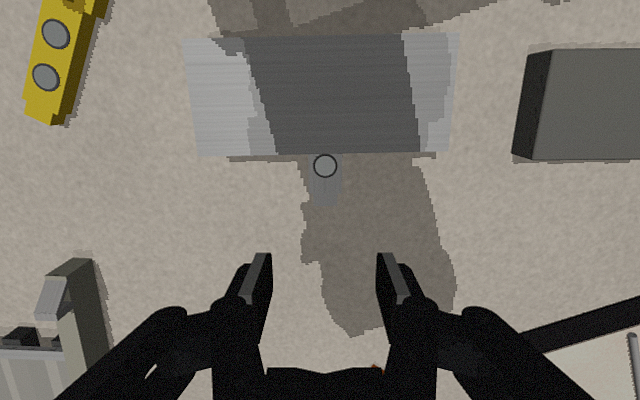

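View pics/w20c.png

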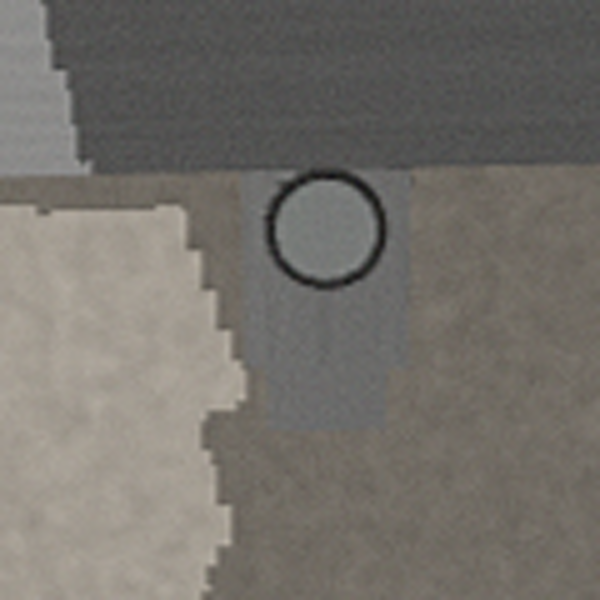

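```bash
python3 -c "
from h import *
C=cam('wrist');t=ray(C,(325.4,205.6),16);w=ray(C,(325.1,166),16);print(t,w,np.linalg.norm(t-w),np.arctan2(*(t-w)[1::-1]))
g=t-26*np.array([np.cos(.085),-np.sin(.085),0]);print(g)
go([g[0],g[1],6],Rdown(1.571-.085),n=3,hand=48)
"
```

```text
[523.12695827 236.11268615  16.        ] [485.85455653 239.18529993  16.        ] 37.39883537167557 -0.0822507158252472
[497.22082673 238.3200259   16.        ]
t22.43 n=3
[{"x": 51.4, "y": 0.4, "z": -2.8, "rx": -0.002, "ry": 0.0, "rz": 0.0, "hand": 48}, {"x": 51.4, "y": 0.4, "z": -2.8, "rx": -0.002, "ry": 0.0, "rz": 0.0, "hand": 48}, {"x": 51.4, "y": 0.4, "z": -2.8, "rx": -0.002, "ry": 0.0, "rz": 0.0, "hand": 48}]
```

Call:
jog_arm(
  increments=[
    {"x": 51, "y": 0.4, "z": -2.8, "rx": -0.002, "ry": 0.0, "rz": 0.0, "hand": 48},
    {"x": 51, "y": 0.4, "z": -2.8, "rx": -0.002, "ry": 0.0, "rz": 0.0, "hand": 48},
    {"x": 30, "y": 0.4, "z": -2, "rx": -0.002, "ry": 0.0, "rz": 0.0, "hand": 48},
    {"x": 22, "y": 0, "z": 0, "rx": 0, "ry": 0.0, "rz": 0.0, "hand": 48},
    {"x": 0, "y": 0, "z": 0, "rx": 0, "ry": 0.0, "rz": 0.0, "hand": 48},
  ],
)

```text
time_s: 23.05
eef_pos: [497.6, 237.9, 5.4]
ee_rot: [0.706, 0.03, 0.707, -0.031]
force: [0.7, -0.7, 0.9]
grip_width: 0.56
```

Call:
jog_arm(
  increments=[
    {"x": 0, "y": 0, "z": 0, "rx": 0, "ry": 0.0, "rz": 0, "hand": 10},
    {"x": 0, "y": 0, "z": 0, "rx": 0, "ry": 0.0, "rz": 0, "hand": 10},
    {"x": 0, "y": 0, "z": 0, "rx": 0, "ry": 0.0, "rz": 0, "hand": 10},
  ],
  force=50,
)

```text
time_s: 23.42
eef_pos: [499.0, 239.0, 7.9]
ee_rot: [0.708, 0.03, 0.705, -0.03]
force: [-0.3, -2.6, 6.9]
grip_width: 0.333
```

Call:
jog_arm(
  increments=[
    {"x": -0.5, "y": 0, "z": 18, "rx": 0, "ry": 0.0, "rz": 0, "hand": 10},
    {"x": 0, "y": 0, "z": 22, "rx": 0, "ry": 0.0, "rz": 0, "hand": 10},
    {"x": 0, "y": 0, "z": 22, "rx": 0, "ry": 0.0, "rz": 0, "hand": 10},
    {"x": 0, "y": 0, "z": 22, "rx": 0, "ry": 0.0, "rz": 0, "hand": 10},
    {"x": 0, "y": 0, "z": 22, "rx": 0, "ry": 0.0, "rz": 0, "hand": 10},
  ],
)

```text
time_s: 24.05
eef_pos: [604.0, 230.5, 8.0]
ee_rot: [0.707, 0.03, 0.706, -0.03]
force: [-4.2, 1.0, 4.3]
grip_width: 0.334
```

Call:
jog_arm(
  increments=[
    {"x": 0, "y": 0, "z": 18, "rx": 0, "ry": 0.0, "rz": 0, "hand": 10},
    {"x": 0, "y": 0, "z": 0, "rx": 0, "ry": 0.0, "rz": 0, "hand": 10},
  ],
)

```text
time_s: 24.3
eef_pos: [623.0, 228.6, 7.9]
ee_rot: [0.708, 0.03, 0.705, -0.03]
force: [2.3, -0.0, 2.6]
grip_width: 0.332
```

```bash
python3 -c "
from h import *
st();C,im=snap('wrist','w21')
"
```

```text
t24.30 P [623.  228.6   7.9] yaw 1.486 q [ 0.18  0.84  1.25 -0.    1.05 -1.31] F [ 2.3 -0.   2.6] g 28.4 xax [ 0.004 -0.    -1.   ]
```

View pics/w21.png

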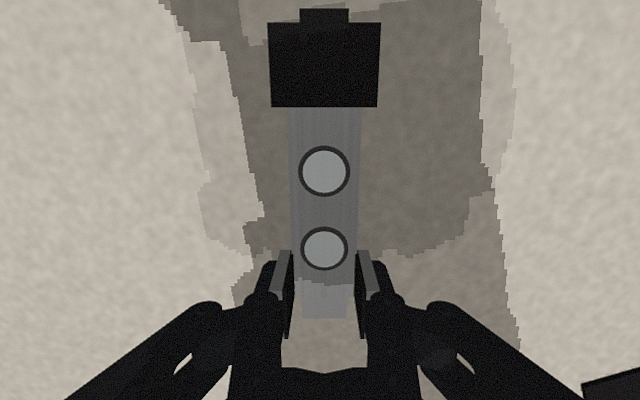

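Call:
jog_arm(
  increments=[
    {"x": 0, "y": 0, "z": 0, "rx": 0.0, "ry": 0.0, "rz": 0.0, "hand": 50},
    {"x": 0, "y": 0, "z": 0, "rx": 0.0, "ry": 0.0, "rz": 0.0, "hand": 50},
    {"x": -60, "y": 0, "z": 0, "rx": 0.0, "ry": 0.0, "rz": 0.0, "hand": 45},
    {"x": -40, "y": 0, "z": -35, "rx": 0.0, "ry": 0.0, "rz": 0.0, "hand": 45},
    {"x": -8, "y": 0, "z": -35, "rx": 0.0, "ry": 0.0, "rz": 0.0, "hand": 45},
  ],
)

```text
time_s: 24.98
eef_pos: [551.5, 235.0, 117.9]
ee_rot: [0.709, 0.03, 0.704, -0.029]
force: [0.4, -0.1, -0.2]
grip_width: 0.526
```

Call:
jog_arm(
  increments=[
    {"x": 0, "y": 0, "z": 0, "rx": 0.0, "ry": 0.0, "rz": 0.0, "hand": 40},
    {"x": 0, "y": 0, "z": 0, "rx": 0.0, "ry": 0.0, "rz": 0.0, "hand": 40},
  ],
)

```text
time_s: 25.22
eef_pos: [551.9, 234.6, 115.0]
ee_rot: [0.707, 0.029, 0.706, -0.03]
force: [-0.9, 0.4, 0.0]
grip_width: 0.468
```

```bash
python3 -c "
from h import *
st();C,im=snap('wrist','w22');
g=cv2.cvtColor(im,cv2.COLOR_RGB2GRAY)
cs=cv2.HoughCircles(cv2.GaussianBlur(g,(3,3),0),cv2.HOUGH_GRADIENT,1,20,param1=80,param2=18,minRadius=8,maxRadius=18);print(cs)
"
```

```text
t25.23 P [551.9 234.6 115. ] yaw 1.487 q [ 0.21  0.58  1.41 -0.    1.15 -1.28] F [-0.9  0.4  0. ] g 40.0 xax [ 0.001 -0.    -1.   ]
[[[324.5 225.5  11.8]
  [325.5 267.5  11.6]]]
```

View pics/w22.png

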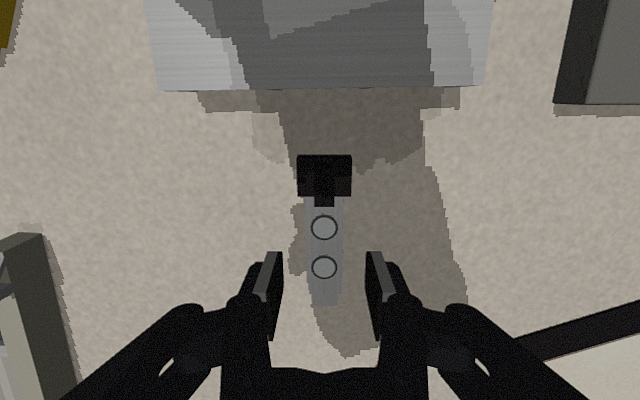

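```bash
python3 -c "
from h import *
C=cam('wrist')
t=ray(C,(324.5,304.5),16);e=ray(C,(324,196),16);w=ray(C,(324.2,227),16)
print(t,e,w)
d=np.array([np.cos(-.084),np.sin(-.084),0]); f=((t-115*d)+(e-15*d)+(w-42*d))/3; print(f, t-115*d,e-15*d,w-42*d)
go([f[0],f[1],21],Rdown(1.487),n=3,hand=36)
"
```

```text
[644.75740728 226.98960709  16.        ] [546.28416384 234.86455021  16.        ] [572.15167337 232.8417372   16.        ]
[530.59990126 236.37563655  16.        ] [530.16288877 236.63825094  16.        ] [531.33705273 236.12306897  16.        ] [530.29976226 236.36558973  16.        ]
t25.27 n=3
[{"x": 31.2, "y": 0.0, "z": -7.2, "rx": 0.0, "ry": 0.0, "rz": 0.0, "hand": 36}, {"x": 31.2, "y": 0.0, "z": -7.2, "rx": 0.0, "ry": 0.0, "rz": 0.0, "hand": 36}, {"x": 31.2, "y": 0.0, "z": -7.2, "rx": 0.0, "ry": 0.0, "rz": 0.0, "hand": 36}]
```

Call:
jog_arm(
  increments=[
    {"x": 0, "y": 0.0, "z": -11, "rx": 0.0, "ry": 0, "rz": 0.0, "hand": 36},
    {"x": 30, "y": 0.0, "z": -10.5, "rx": 0.0, "ry": 0, "rz": 0.0, "hand": 36},
    {"x": 40, "y": 0.0, "z": 0, "rx": 0.0, "ry": 0, "rz": 0.0, "hand": 36},
    {"x": 24, "y": 0.0, "z": 0, "rx": 0.0, "ry": 0, "rz": 0.0, "hand": 36},
    {"x": 0, "y": 0.0, "z": 0, "rx": 0.0, "ry": 0, "rz": 0.0, "hand": 36},
  ],
)

```text
time_s: 25.9
eef_pos: [529.2, 236.1, 19.5]
ee_rot: [0.706, 0.029, 0.707, -0.03]
force: [-0.6, 0.1, -1.2]
grip_width: 0.424
```

Call:
jog_arm(
  increments=[
    {"x": 0, "y": 0, "z": 0, "rx": 0, "ry": 0.0, "rz": 0, "hand": 2},
    {"x": 0, "y": 0, "z": 0, "rx": 0, "ry": 0.0, "rz": 0, "hand": 2},
    {"x": 0, "y": 0, "z": 0, "rx": 0, "ry": 0.0, "rz": 0, "hand": 2},
  ],
  force=60,
)

```text
time_s: 26.28
eef_pos: [531.1, 236.6, 22.5]
ee_rot: [0.708, 0.03, 0.705, -0.03]
force: [-2.0, -0.4, 6.1]
grip_width: 0.147
```

Call:
jog_arm(
  increments=[
    {"x": -20, "y": 0, "z": 0, "rx": 0, "ry": 0.0, "rz": 0, "hand": 2},
    {"x": -30, "y": 0, "z": 0, "rx": 0, "ry": 0.0, "rz": 0, "hand": 2},
    {"x": -25, "y": 0, "z": 0, "rx": 0, "ry": 0.0, "rz": 0, "hand": 2},
    {"x": 0, "y": 0, "z": 0, "rx": 0, "ry": 0.0, "rz": 0, "hand": 2},
  ],
)

```text
time_s: 26.78
eef_pos: [531.1, 236.7, 97.8]
ee_rot: [0.708, 0.03, 0.705, -0.029]
force: [0.2, 0.1, -1.8]
grip_width: 0.152
```

```bash
python3 -c "
from h import *
st();snap('wrist','w23')
t=bay2w([-143,0,0]);s=sense();t[2]=s['eef_pos'][2];print(t)
go(t,Rdown(1.434),n=8,hand=2)
"
```

```text
t26.77 P [531.1 236.7  97.8] yaw 1.487 q [ 0.22  0.56  1.49 -0.    1.08 -1.27] F [ 0.2  0.1 -1.8] g 13.0 xax [ 0.005  0.    -1.   ]
[ 495.6204269  -116.61189628   96.15979956]
t26.82 n=8
[{"x": 0.0, "y": -44.3, "z": -0.6, "rx": 0.007, "ry": 0.0, "rz": 0.0, "hand": 2}, {"x": 0.0, "y": -44.3, "z": -0.3, "rx": 0.007, "ry": 0.0, "rz": 0.0, "hand": 2}, {"x": 0.0, "y": -44.3, "z": 0.0, "rx": 0.007, "ry": 0.0, "rz": 0.0, "hand": 2}, {"x": 0.0, "y": -44.3, "z": 0.3, "rx": 0.007, "ry": 0.0, "rz": 0.0, "hand": 2}, {"x": 0.0, "y": -44.3, "z": 0.5, "rx": 0.007, "ry": 0.0, "rz": 0.0, "hand": 2}]
[{"x": 0.0, "y": -44.3, "z": 0.8, "rx": 0.007, "ry": 0.0, "rz": 0.0, "hand": 2}, {"x": 0.0, "y": -44.3, "z": 1.1, "rx": 0.007, "ry": 0.0, "rz": 0.0, "hand": 2}, {"x": 0.0, "y": -44.3, "z": 1.4, "rx": 0.007, "ry": 0.0, "rz": 0.0, "hand": 2}]
```

View pics/w23.png

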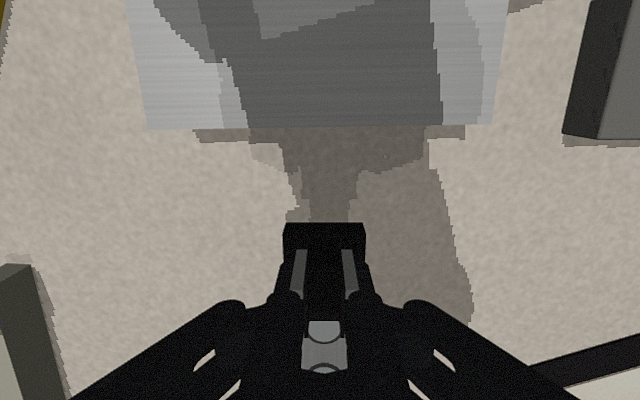

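Call:
jog_arm(
  increments=[
    {"x": 0.0, "y": -44.3, "z": -0.6, "rx": 0.007, "ry": 0.0, "rz": 0.0, "hand": 2},
    {"x": 0.0, "y": -44.3, "z": -0.3, "rx": 0.007, "ry": 0.0, "rz": 0.0, "hand": 2},
    {"x": 0.0, "y": -44.3, "z": 0.0, "rx": 0.007, "ry": 0.0, "rz": 0.0, "hand": 2},
    {"x": 0.0, "y": -44.3, "z": 0.3, "rx": 0.007, "ry": 0.0, "rz": 0.0, "hand": 2},
    {"x": 0.0, "y": -44.3, "z": 0.5, "rx": 0.007, "ry": 0.0, "rz": 0.0, "hand": 2},
  ],
)

```text
time_s: 27.45
eef_pos: [507.6, 14.7, 94.9]
ee_rot: [0.706, 0.042, 0.706, -0.042]
force: [-0.1, 0.3, -1.1]
grip_width: 0.153
```

Call:
jog_arm(
  increments=[
    {"x": 0.0, "y": -44.3, "z": 0.8, "rx": 0.007, "ry": 0.0, "rz": 0.0, "hand": 2},
    {"x": 0.0, "y": -44.3, "z": 1.1, "rx": 0.007, "ry": 0.0, "rz": 0.0, "hand": 2},
    {"x": 0.0, "y": -44.3, "z": 1.4, "rx": 0.007, "ry": 0.0, "rz": 0.0, "hand": 2},
    {"x": 0, "y": 0, "z": 0, "rx": 0, "ry": 0, "rz": 0.0, "hand": 2},
    {"x": 0, "y": 0, "z": 0, "rx": 0, "ry": 0, "rz": 0.0, "hand": 2},
  ],
)

```text
time_s: 28.08
eef_pos: [494.7, -115.6, 95.3]
ee_rot: [0.705, 0.05, 0.705, -0.049]
force: [0.3, 0.5, -1.2]
grip_width: 0.151
```

```bash
python3 -c "
from h import *
st();t=bay2w([-140,-0.3,22.5]);snap('wrist','w24')
go(t,Rdown(1.434),n=2,hand=2)
"
```

```text
t28.07 P [ 494.7 -115.6   95.3] yaw 1.431 q [-0.46  0.43  1.72  0.    0.99 -1.89] F [ 0.3  0.5 -1.2] g 12.9 xax [-0.     0.001 -1.   ]
t28.12 n=2
[{"x": 36.5, "y": -0.8, "z": 2.0, "rx": -0.001, "ry": 0.0, "rz": 0.0, "hand": 2}, {"x": 36.5, "y": -0.8, "z": 2.0, "rx": -0.001, "ry": 0.0, "rz": 0.0, "hand": 2}]
```

View pics/w24.png

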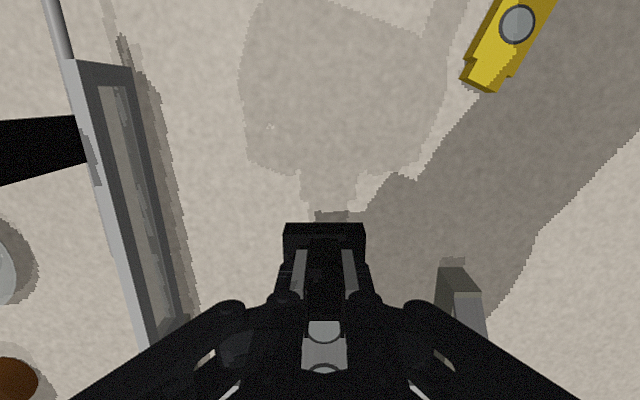

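Call:
jog_arm(
  increments=[
    {"x": 40, "y": -0.8, "z": 2.0, "rx": -0.001, "ry": 0.0, "rz": 0.0, "hand": 2},
    {"x": 32.5, "y": -0.8, "z": 2.0, "rx": -0.001, "ry": 0.0, "rz": 0.0, "hand": 2},
    {"x": 0, "y": 0, "z": 15, "rx": 0, "ry": 0, "rz": 0.0, "hand": 2},
    {"x": 0, "y": 0, "z": 12, "rx": 0, "ry": 0, "rz": 0.0, "hand": 2},
    {"x": 0, "y": 0, "z": 0, "rx": 0, "ry": 0, "rz": 0.0, "hand": 2},
  ],
)

```text
time_s: 28.75
eef_pos: [526.4, -121.6, 23.8]
ee_rot: [0.706, 0.048, 0.705, -0.048]
force: [-1.2, -0.5, -1.4]
grip_width: 0.149
```

```bash
python3 -c "
from h import *
st();print(w2bay(sense()['eef_pos']));C,im=snap('top','t25')
crop(im,330,120,100,75,8,'pics/t25c.png')
"
```

```text
t28.75 P [ 526.4 -121.6   23.8] yaw 1.434 q [-0.44  0.6   1.67  0.    0.87 -1.88] F [-1.2 -0.5 -1.4] g 12.8 xax [ 0.002 -0.001 -1.   ]
[-111.81016885   -0.78853045]
```

View pics/t25c.png

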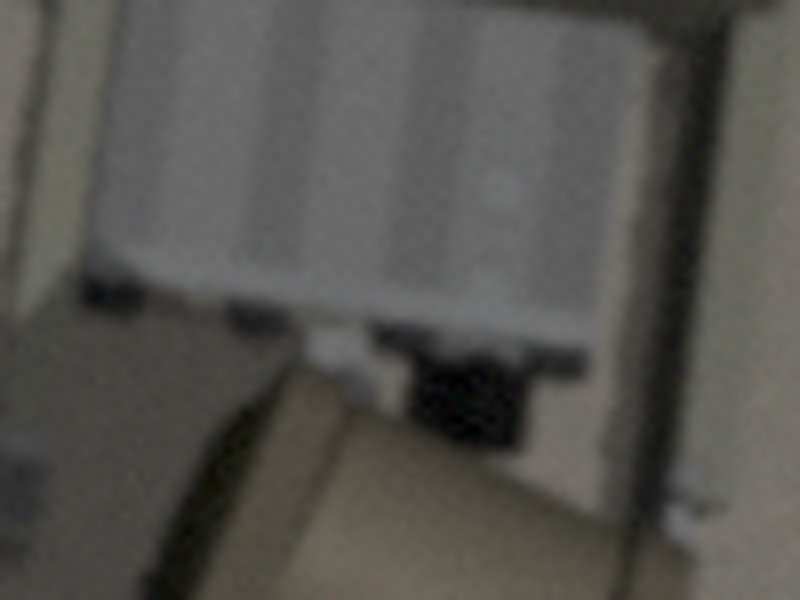

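Call:
jog_arm(
  increments=[
    {"x": 1.3, "y": 1, "z": 0, "rx": 0, "ry": 0, "rz": 0.0, "hand": 2},
    {"x": 0, "y": 0, "z": 8, "rx": 0, "ry": 0, "rz": 0.0, "hand": 2},
    {"x": 0, "y": 0, "z": 8, "rx": 0, "ry": 0, "rz": 0.0, "hand": 2},
    {"x": 0, "y": 0, "z": 8, "rx": 0, "ry": 0, "rz": 0.0, "hand": 2},
    {"x": 0, "y": 0, "z": 0, "rx": 0, "ry": 0, "rz": 0.0, "hand": 2},
  ],
)

```text
time_s: 29.42
eef_pos: [550.2, -124.5, 22.5]
ee_rot: [0.706, 0.048, 0.705, -0.049]
force: [-0.6, -0.6, -0.6]
grip_width: 0.15
```

```bash
python3 -c "
from h import *
st();print(w2bay(sense()['eef_pos']))
"
```

```text
t29.43 P [ 550.2 -124.5   22.5] yaw 1.433 q [-0.43  0.64  1.59  0.    0.91 -1.86] F [-0.6 -0.6 -0.6] g 12.8 xax [ 0.002 -0.001 -1.   ]
[-87.82188076  -0.45511336]
```

Call:
jog_arm(
  increments=[
    {"x": 0.2, "y": 0, "z": 9, "rx": 0, "ry": 0, "rz": 0.0, "hand": 2},
    {"x": 0, "y": 0, "z": 9, "rx": 0, "ry": 0, "rz": 0.0, "hand": 2},
    {"x": 0, "y": 0, "z": 9, "rx": 0, "ry": 0, "rz": 0.0, "hand": 2},
    {"x": 0, "y": 0, "z": 9, "rx": 0, "ry": 0, "rz": 0.0, "hand": 2},
    {"x": 0, "y": 0, "z": 0, "rx": 0, "ry": 0, "rz": 0.0, "hand": 2},
  ],
)

```text
time_s: 30.05
eef_pos: [585.9, -129.4, 22.3]
ee_rot: [0.706, 0.048, 0.705, -0.049]
force: [-0.6, 0.3, -0.7]
grip_width: 0.149
```

Call:
jog_arm(
  increments=[
    {"x": 0, "y": 0, "z": 9, "rx": 0, "ry": 0, "rz": 0.0, "hand": 2},
    {"x": 0, "y": 0, "z": 9, "rx": 0, "ry": 0, "rz": 0.0, "hand": 2},
    {"x": 0, "y": 0, "z": 9, "rx": 0, "ry": 0, "rz": 0.0, "hand": 2},
    {"x": 0, "y": 0, "z": 4, "rx": 0, "ry": 0, "rz": 0.0, "hand": 2},
    {"x": 0, "y": 0, "z": 0, "rx": 0, "ry": 0, "rz": 0.0, "hand": 2},
  ],
)

```text
time_s: 30.68
eef_pos: [616.2, -133.6, 22.3]
ee_rot: [0.706, 0.049, 0.705, -0.049]
force: [-0.2, -0.2, -1.2]
grip_width: 0.154
```

```bash
python3 -c "
from h import *
st();print(w2bay(sense()['eef_pos']))
"
```

```text
t30.68 P [ 616.2 -133.6   22.3] yaw 1.433 q [-0.4   0.76  1.37  0.    1.02 -1.83] F [-0.2 -0.2 -1.2] g 13.1 xax [ 0.001 -0.    -1.   ]
[-21.26197771  -0.5097576 ]
```

Call:
jog_arm(
  increments=[
    {"x": 0, "y": 0, "z": 2, "rx": 0, "ry": 0, "rz": 0.0, "hand": 2},
    {"x": 0, "y": 0, "z": 2, "rx": 0, "ry": 0, "rz": 0.0, "hand": 2},
    {"x": 0, "y": 0, "z": 2, "rx": 0, "ry": 0, "rz": 0.0, "hand": 2},
    {"x": 0, "y": 0, "z": 0, "rx": 0, "ry": 0, "rz": 0.0, "hand": 2},
  ],
)

```text
time_s: 31.18
eef_pos: [622.1, -134.5, 22.4]
ee_rot: [0.706, 0.049, 0.705, -0.049]
force: [0.6, -0.3, -1.0]
grip_width: 0.153
```

```bash
python3 -c "
from h import *
st();print(w2bay(sense()['eef_pos']))
"
```

```text
t31.18 P [ 622.1 -134.5   22.4] yaw 1.433 q [-0.4   0.77  1.35  0.    1.03 -1.83] F [ 0.6 -0.3 -1. ] g 13.0 xax [ 0.001 -0.    -1.   ]
[-15.28221199  -0.54956323]
```

Call:
jog_arm(
  increments=[
    {"x": 0, "y": 0, "z": 2, "rx": 0, "ry": 0, "rz": 0.0, "hand": 2},
    {"x": 0, "y": 0, "z": 1.5, "rx": 0, "ry": 0, "rz": 0.0, "hand": 2},
    {"x": 0, "y": 0, "z": 0, "rx": 0, "ry": 0, "rz": 0.0, "hand": 2},
  ],
)

```text
time_s: 31.55
eef_pos: [622.5, -134.5, 22.4]
ee_rot: [0.703, 0.049, 0.708, -0.048]
force: [-17.1, 1.4, 9.6]
grip_width: 0.149
```

```bash
python3 -c "
from h import *
st();print(w2bay(sense()['eef_pos']))
"
```

```text
t31.55 P [ 622.5 -134.5   22.4] yaw 1.434 q [-0.4   0.77  1.34 -0.    1.04 -1.83] F [-17.1   1.4   9.6] g 12.8 xax [-0.007  0.001 -1.   ]
[-14.82116538  -0.49557311]
```

Home contact (17 N). Release and look.

Call:
jog_arm(
  increments=[
    {"x": 0.8, "y": 0, "z": -1.5, "rx": 0, "ry": 0, "rz": 0.0, "hand": 2},
    {"x": 0, "y": 0, "z": 0, "rx": 0, "ry": 0, "rz": 0.0, "hand": 30},
    {"x": 0, "y": 0, "z": 0, "rx": 0, "ry": 0, "rz": 0.0, "hand": 30},
    {"x": -20, "y": 0, "z": 0, "rx": 0, "ry": 0, "rz": 0.0, "hand": 30},
    {"x": -60, "y": 0, "z": 0, "rx": 0, "ry": 0, "rz": 0.0, "hand": 40},
  ],
)

```text
time_s: 32.17
eef_pos: [622.8, -134.3, 101.3]
ee_rot: [0.704, 0.049, 0.706, -0.048]
force: [1.3, -1.0, 0.5]
grip_width: 0.47
```

Call:
jog_arm(
  increments=[
    {"x": -60, "y": 0, "z": -30, "rx": 0, "ry": 0, "rz": 0.0, "hand": 45},
    {"x": -30, "y": 0, "z": -15, "rx": 0, "ry": 0, "rz": 0.0, "hand": 45},
    {"x": 0, "y": 0, "z": 0, "rx": 0, "ry": 0, "rz": 0.0, "hand": 45},
    {"x": 0, "y": 0, "z": 0, "rx": 0, "ry": 0, "rz": 0.0, "hand": 45},
  ],
)

```text
time_s: 32.67
eef_pos: [581.2, -128.7, 187.0]
ee_rot: [0.706, 0.049, 0.705, -0.049]
force: [-0.5, -0.0, -0.8]
grip_width: 0.53
```

```bash
python3 -c "
from h import *
st();C,im=snap('wrist','w26');crop(im,220,180,160,90,5,'pics/w26c.png')
C,im=snap('top','t26')
"
```

```text
t32.67 P [ 581.2 -128.7  187. ] yaw 1.433 q [-0.41  0.5   1.34  0.    1.3  -1.85] F [-0.5 -0.  -0.8] g 45.3 xax [ 0.001 -0.    -1.   ]
```

View pics/w26.png

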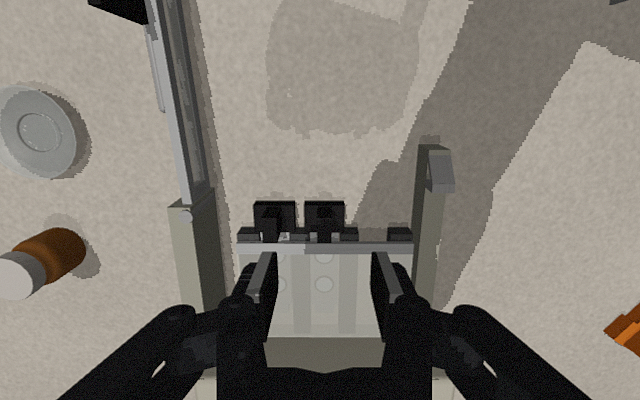

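View pics/w26c.png

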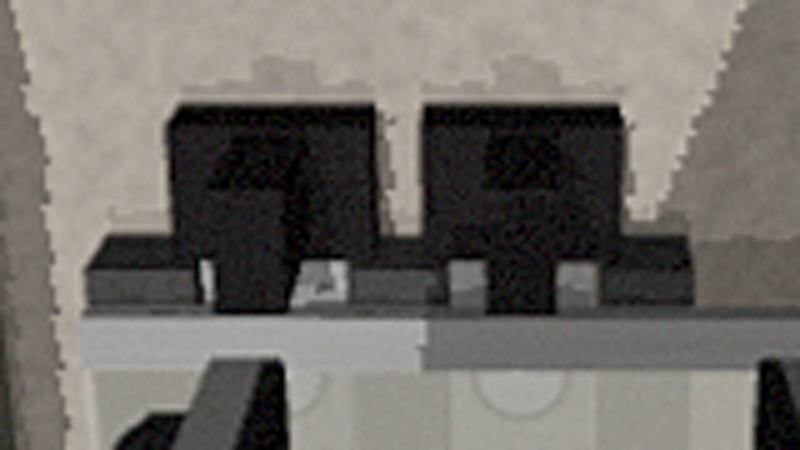

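View pics/t26.png

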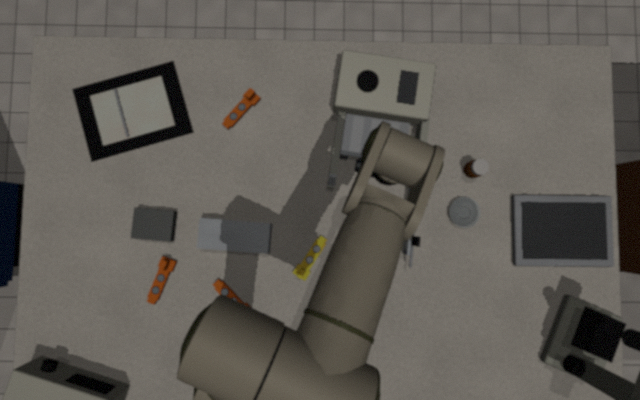

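```bash
python3 -c "
from h import *
go([419,-245.3,190],Rdown(1.483),n=6,hand=40)
"
```

```text
t32.77 n=6
[{"x": -0.6, "y": -23.0, "z": -24.1, "rx": -0.008, "ry": 0.0, "rz": 0.0, "hand": 40}, {"x": -0.6, "y": -22.8, "z": -24.3, "rx": -0.008, "ry": 0.0, "rz": 0.0, "hand": 40}, {"x": -0.6, "y": -22.6, "z": -24.5, "rx": -0.008, "ry": 0.0, "rz": 0.0, "hand": 40}, {"x": -0.6, "y": -22.4, "z": -24.7, "rx": -0.008, "ry": 0.0, "rz": 0.0, "hand": 40}, {"x": -0.6, "y": -22.2, "z": -24.8, "rx": -0.008, "ry": 0.0, "rz": 0.0, "hand": 40}]
[{"x": -0.6, "y": -21.9, "z": -25.0, "rx": -0.008, "ry": 0.0, "rz": 0.0, "hand": 40}]
```

Call:
jog_arm(
  increments=[
    {"x": -0.6, "y": -28, "z": -29, "rx": -0.01, "ry": 0.0, "rz": 0.0, "hand": 40},
    {"x": -0.6, "y": -27, "z": -29, "rx": -0.01, "ry": 0.0, "rz": 0.0, "hand": 40},
    {"x": -0.6, "y": -27, "z": -29.5, "rx": -0.01, "ry": 0.0, "rz": 0.0, "hand": 40},
    {"x": -0.6, "y": -27, "z": -30, "rx": -0.01, "ry": 0.0, "rz": 0.0, "hand": 40},
    {"x": -0.6, "y": -26, "z": -30, "rx": -0.01, "ry": 0.0, "rz": 0.0, "hand": 40},
  ],
)

```text
time_s: 33.4
eef_pos: [417.8, -246.1, 189.4]
ee_rot: [0.706, 0.031, 0.706, -0.031]
force: [-0.0, -0.8, -0.7]
grip_width: 0.471
```

Call:
jog_arm(
  increments=[
    {"x": 0, "y": 0, "z": 0, "rx": 0, "ry": 0.0, "rz": 0.0, "hand": 40},
    {"x": 0, "y": 0, "z": 0, "rx": 0, "ry": 0.0, "rz": 0.0, "hand": 40},
  ],
)

```text
time_s: 33.65
eef_pos: [419.2, -245.3, 189.8]
ee_rot: [0.707, 0.031, 0.706, -0.031]
force: [0.7, 0.2, -0.5]
grip_width: 0.465
```

```bash
python3 -c "
from h import *
st();C,im=snap('wrist','w27');crop(im,280,160,100,100,6,'pics/w27c.png')
"
```

```text
t33.65 P [ 419.2 -245.3  189.8] yaw 1.483 q [-0.77  0.26  1.68  0.    1.2  -2.25] F [ 0.7  0.2 -0.5] g 39.7 xax [ 0.001  0.    -1.   ]
```

View pics/w27.png

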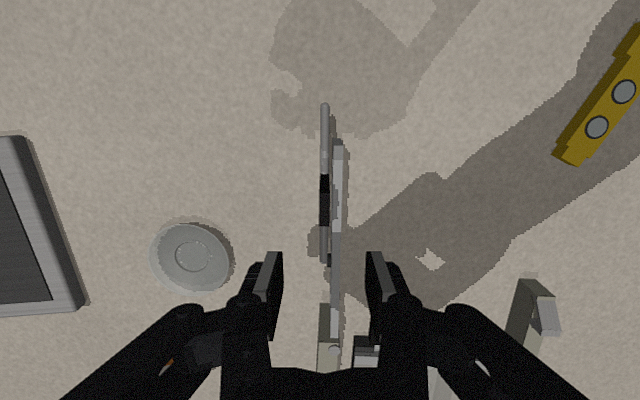

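View pics/w27c.png

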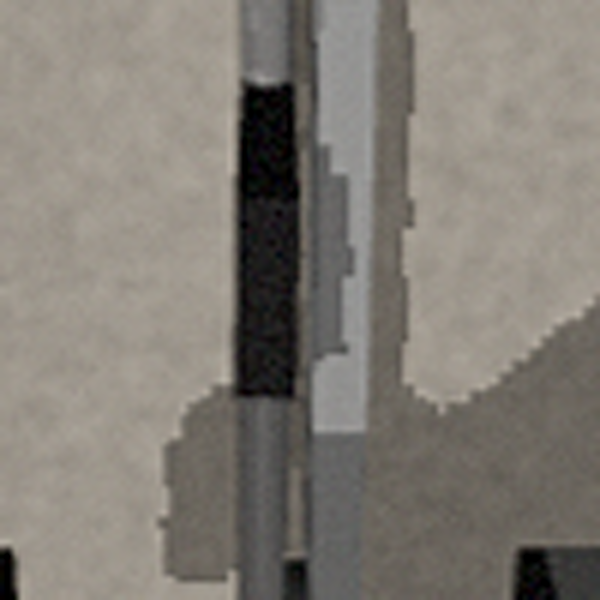

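```bash
python3 -c "
from h import *
C=cam('wrist')
p=ray(C,(280+266.5/6-.4,160+296.5/6-.4),108);print(p)
a=ray(C,(280+266.5/6-.4,160+197/6-.4),108);b=ray(C,(280+266.5/6-.4,160+395/6-.4),108);print(a,b)
go([p[0],p[1],70],Rdown(1.483),n=3,hand=38)
"
```

```text
[ 418.21802876 -245.06535873  108.        ]
[ 405.64450088 -243.96368552  108.        ] [ 431.092236   -246.19337699  108.        ]
t33.70 n=3
[{"x": 39.9, "y": 0.0, "z": -0.4, "rx": 0.0, "ry": 0.0, "rz": 0.0, "hand": 38}, {"x": 39.9, "y": 0.0, "z": -0.4, "rx": 0.0, "ry": 0.0, "rz": 0.0, "hand": 38}, {"x": 39.9, "y": 0.0, "z": -0.4, "rx": 0.0, "ry": 0.0, "rz": 0.0, "hand": 38}]
```

Call:
jog_arm(
  increments=[
    {"x": 40, "y": 0.0, "z": -0.4, "rx": 0.0, "ry": 0.0, "rz": 0.0, "hand": 38},
    {"x": 40, "y": 0.0, "z": -0.4, "rx": 0.0, "ry": 0.0, "rz": 0.0, "hand": 38},
    {"x": 38, "y": 0.0, "z": -0.4, "rx": 0.0, "ry": 0.0, "rz": 0.0, "hand": 38},
    {"x": 0, "y": 0.0, "z": 0, "rx": 0.0, "ry": 0.0, "rz": 0.0, "hand": 38},
  ],
)

```text
time_s: 34.2
eef_pos: [417.3, -243.9, 70.3]
ee_rot: [0.706, 0.032, 0.707, -0.029]
force: [0.6, -0.3, 1.0]
grip_width: 0.448
```

Call:
jog_arm(
  increments=[
    {"x": 0, "y": 0.0, "z": 0, "rx": 0.0, "ry": 0.0, "rz": 0.0, "hand": 0},
    {"x": 0, "y": 0.0, "z": 0, "rx": 0.0, "ry": 0.0, "rz": 0.0, "hand": 0},
    {"x": 0, "y": 0.0, "z": 0, "rx": 0.0, "ry": 0.0, "rz": 0.0, "hand": 0},
    {"x": 0, "y": 0.0, "z": 0, "rx": 0.0, "ry": 0.0, "rz": 0.0, "hand": 0},
  ],
  force=40,
)

```text
time_s: 34.7
eef_pos: [418.6, -246.2, 73.7]
ee_rot: [0.708, 0.03, 0.705, -0.032]
force: [0.6, 0.1, 7.0]
grip_width: 0.089
```

```bash
python3 -c "
from h import *
st();snap('wrist','w28')
"
```

```text
t34.70 P [ 418.6 -246.2   73.7] yaw 1.483 q [-0.77  0.42  1.81  0.    0.91 -2.26] F [0.6 0.1 7. ] g 7.6 xax [ 0.004 -0.003 -1.   ]
```

View pics/w28.png

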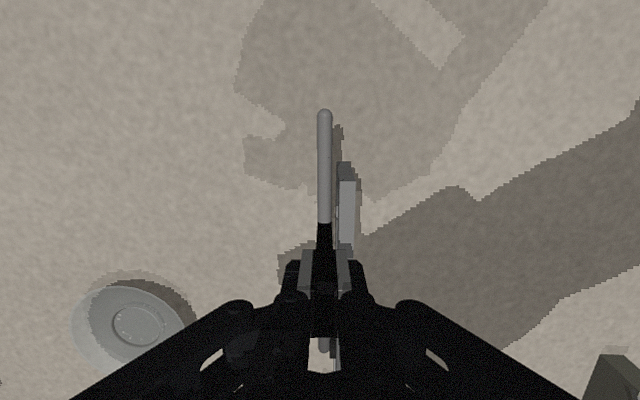

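Call:
jog_arm(
  increments=[
    {"x": -5.9, "y": 0, "z": 2.4, "rx": 0, "ry": 0.08, "rz": 0.0, "hand": 0},
    {"x": -5.9, "y": 0, "z": 2.4, "rx": 0, "ry": 0.08, "rz": 0.0, "hand": 0},
    {"x": -5.9, "y": 0, "z": 2.4, "rx": 0, "ry": 0.08, "rz": 0.0, "hand": 0},
    {"x": -5.9, "y": 0, "z": 2.4, "rx": 0, "ry": 0.08, "rz": 0.0, "hand": 0},
    {"x": 0, "y": 0, "z": 0, "rx": 0, "ry": 0.0, "rz": 0.0, "hand": 0},
  ],
)

```text
time_s: 35.38
eef_pos: [430.8, -247.1, 95.5]
ee_rot: [0.586, 0.035, 0.809, -0.026]
force: [-0.4, -1.5, 7.8]
grip_width: 0.087
```

```bash
python3 -c "
from h import *
swing(-0.6,5,H=(584,-248.5))
"
```

```text
t35.38 P [ 430.8 -247.1   95.5] yaw 1.484 q [-0.67  0.56  1.54 -0.18  1.31 -2.08] F [-0.4 -1.5  7.8] g 7.4 xax [-0.311  0.025 -0.95 ]
5 x {'x': np.float64(0.1), 'y': np.float64(18.4), 'z': np.float64(-0.3), 'rx': np.float64(0.114), 'ry': np.float64(0.0), 'rz': np.float64(0.037)} radius 153.20117725238367
end [ 438.1 -201.9   95.5]
end [ 458.4 -160.8   95.5]
```

Call:
jog_arm(
  increments=[
    {"x": 0.1, "y": 18.4, "z": -0.3, "rx": 0.114, "ry": 0, "rz": 0.037, "hand": 0},
    {"x": 0.1, "y": 18.4, "z": -0.3, "rx": 0.114, "ry": 0, "rz": 0.037, "hand": 0},
    {"x": 0.1, "y": 18.4, "z": -0.3, "rx": 0.114, "ry": 0, "rz": 0.037, "hand": 0},
    {"x": 0.1, "y": 18.4, "z": -0.3, "rx": 0.114, "ry": 0, "rz": 0.037, "hand": 0},
    {"x": 0.1, "y": 18.4, "z": -0.3, "rx": 0.114, "ry": 0, "rz": 0.037, "hand": 0},
  ],
)

```text
time_s: 36.0
eef_pos: [458.9, -160.5, 95.2]
ee_rot: [0.553, 0.273, 0.761, -0.2]
force: [4.5, -4.6, 0.7]
grip_width: 0.09
```

```bash
python3 -c "
from h import *
swing(-0.6,5,H=(584,-248.5))
"
```

```text
t36.00 P [ 458.9 -160.5   95.2] yaw 0.879 q [-0.59  0.55  1.57  0.03  1.34 -1.48] F [ 4.5 -4.6  0.7] g 7.7 xax [-0.238  0.195 -0.952]
5 x {'x': np.float64(0.1), 'y': np.float64(18.3), 'z': np.float64(-0.3), 'rx': np.float64(0.114), 'ry': np.float64(0.0), 'rz': np.float64(0.037)} radius 152.9846022745226
end [ 490.5 -127.4   95.2]
end [ 530.5 -105.2   95.2]
```

Call:
jog_arm(
  increments=[
    {"x": 0.1, "y": 18.4, "z": -0.3, "rx": 0.114, "ry": 0, "rz": 0.037, "hand": 0},
    {"x": 0.1, "y": 18.4, "z": -0.3, "rx": 0.114, "ry": 0, "rz": 0.037, "hand": 0},
    {"x": 0.1, "y": 18.4, "z": -0.3, "rx": 0.114, "ry": 0, "rz": 0.037, "hand": 0},
    {"x": 0.1, "y": 18.4, "z": -0.3, "rx": 0.114, "ry": 0, "rz": 0.037, "hand": 0},
    {"x": 0.1, "y": 18.4, "z": -0.3, "rx": 0.114, "ry": 0, "rz": 0.037, "hand": 0},
  ],
)

```text
time_s: 36.62
eef_pos: [530.6, -105.2, 95.0]
ee_rot: [0.47, 0.486, 0.646, -0.355]
force: [3.3, -5.6, 1.4]
grip_width: 0.091
```

```bash
python3 -c "
from h import *
swing(-0.4,4,H=(584,-248.5));snap('wrist','w30')
"
```

```text
t36.62 P [ 530.6 -105.2   95. ] yaw 0.280 q [-0.52  0.59  1.5   0.22  1.29 -0.88] F [ 3.3 -5.6  1.4] g 7.7 xax [-0.086  0.294 -0.952]
4 x {'x': np.float64(0.1), 'y': np.float64(15.3), 'z': np.float64(-0.4), 'rx': np.float64(0.095), 'ry': np.float64(0.0), 'rz': np.float64(0.031)} radius 152.97532276823577
end [560.1 -97.4  95. ]
end [590.6 -95.7  95. ]
```

View pics/w30.png

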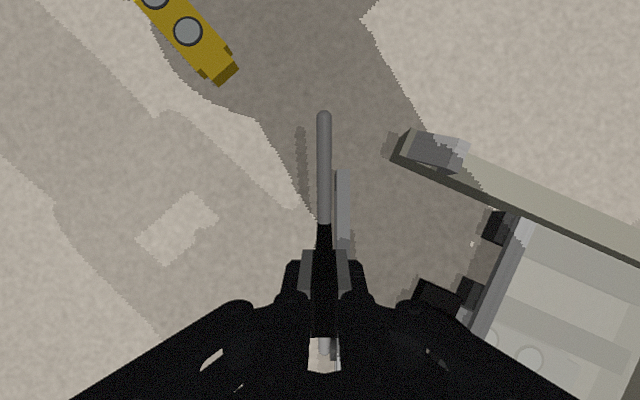

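Call:
jog_arm(
  increments=[
    {"x": 0.1, "y": 15.3, "z": -0.4, "rx": 0.095, "ry": 0, "rz": 0.031, "hand": 0},
    {"x": 0.1, "y": 15.3, "z": -0.4, "rx": 0.095, "ry": 0, "rz": 0.031, "hand": 0},
    {"x": 0.1, "y": 15.3, "z": -0.4, "rx": 0.095, "ry": 0, "rz": 0.031, "hand": 0},
    {"x": 0.1, "y": 12, "z": -0.3, "rx": 0.08, "ry": 0, "rz": 0.026, "hand": 0},
    {"x": 0, "y": 0, "z": 0, "rx": 0, "ry": 0.0, "rz": 0.0, "hand": 0},
  ],
)

```text
time_s: 37.3
eef_pos: [586.8, -95.3, 94.8]
ee_rot: [0.395, 0.599, 0.543, -0.436]
force: [3.3, -1.5, 6.0]
grip_width: 0.085
```

```bash
python3 -c "
from h import *
swing(-0.04,2,H=(584,-248.5));snap('wrist','w31')
"
```

```text
t37.30 P [586.8 -95.3  94.8] yaw -0.098 q [-0.48  0.63  1.42  0.31  1.23 -0.51] F [ 3.3 -1.5  6. ] g 7.3 xax [ 0.03   0.306 -0.952]
2 x {'x': np.float64(0.1), 'y': np.float64(3.1), 'z': np.float64(-0.2), 'rx': np.float64(0.019), 'ry': np.float64(0.0), 'rz': np.float64(0.006)} radius 153.18929967732004
end [589.9 -95.4  94.8]
end [592.9 -95.6  94.8]
```

View pics/w31.png

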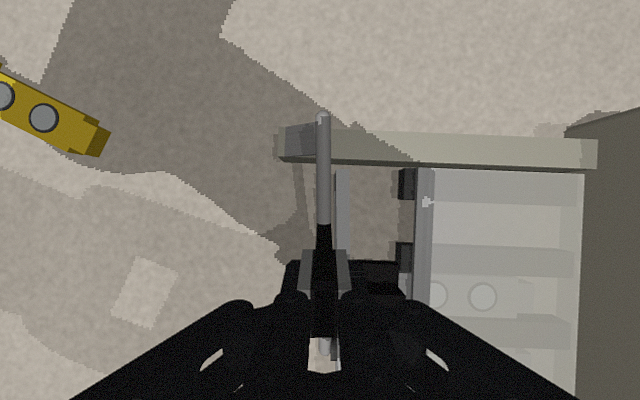

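Call:
jog_arm(
  increments=[
    {"x": 0.1, "y": 3.1, "z": -0.1, "rx": 0.019, "ry": 0, "rz": 0.006, "hand": 0},
    {"x": 0.1, "y": 3.1, "z": -0.1, "rx": 0.019, "ry": 0, "rz": 0.006, "hand": 0},
    {"x": 0, "y": 0, "z": 0, "rx": 0, "ry": 0.0, "rz": 0.0, "hand": 0},
  ],
)

```text
time_s: 37.72
eef_pos: [592.7, -95.6, 94.9]
ee_rot: [0.386, 0.609, 0.531, -0.444]
force: [2.3, -0.8, 6.3]
grip_width: 0.085
```

Call:
jog_arm(
  increments=[
    {"x": 0, "y": 2, "z": 0, "rx": 0, "ry": 0, "rz": 0, "hand": 0},
    {"x": 0, "y": 1, "z": 0, "rx": 0, "ry": 0, "rz": 0, "hand": 0},
    {"x": 0, "y": 0, "z": 0, "rx": 0, "ry": 0.0, "rz": 0.0, "hand": 0},
  ],
)

```text
time_s: 38.1
eef_pos: [594.4, -95.4, 94.6]
ee_rot: [0.385, 0.609, 0.533, -0.445]
force: [-4.5, 1.4, 9.2]
grip_width: 0.085
```

```bash
python3 -c "
from h import *
st()
"
```

```text
t38.10 P [594.4 -95.4  94.6] yaw -0.137 q [-0.48  0.64  1.4   0.31  1.23 -0.47] F [-4.5  1.4  9.2] g 7.3 xax [ 0.037  0.306 -0.951]
```

Call:
jog_arm(
  increments=[
    {"x": 0, "y": 2, "z": 0, "rx": 0, "ry": 0, "rz": 0, "hand": 0},
    {"x": 0, "y": 1, "z": 0, "rx": 0, "ry": 0, "rz": 0, "hand": 0},
    {"x": 0, "y": 0, "z": 0, "rx": 0, "ry": 0.0, "rz": 0.0, "hand": 0},
  ],
)

```text
time_s: 38.48
eef_pos: [594.9, -94.7, 93.9]
ee_rot: [0.382, 0.607, 0.535, -0.446]
force: [-19.1, 4.6, 13.4]
grip_width: 0.084
```

```bash
python3 -c "
from h import *
st();C,im=snap('wrist','w33')
"
```

```text
t38.48 P [594.9 -94.7  93.9] yaw -0.135 q [-0.48  0.65  1.39  0.31  1.24 -0.46] F [-19.1   4.6  13.4] g 7.2 xax [ 0.03   0.309 -0.95 ]
```

View pics/w33.png

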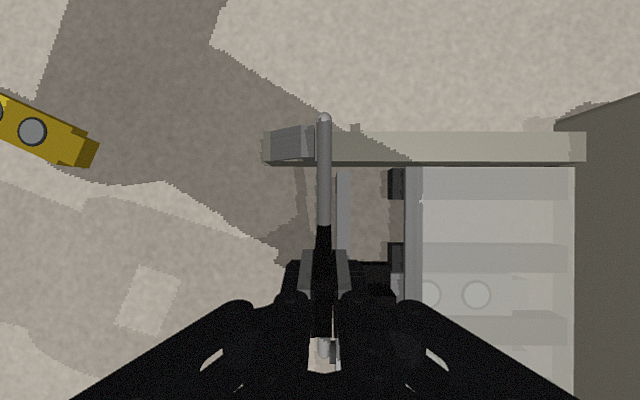

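Call:
jog_arm(
  increments=[
    {"x": 6, "y": 0, "z": -2, "rx": 0, "ry": -0.08, "rz": 0, "hand": 0},
    {"x": 6, "y": 0, "z": -2, "rx": 0, "ry": -0.08, "rz": 0, "hand": 0},
    {"x": 6, "y": 0, "z": -2, "rx": 0, "ry": -0.08, "rz": 0, "hand": 0},
    {"x": 6, "y": 0, "z": -2, "rx": 0, "ry": -0.08, "rz": 0, "hand": 0},
    {"x": 0, "y": 0, "z": 0, "rx": 0, "ry": 0, "rz": 0, "hand": 0},
  ],
)

```text
time_s: 39.15
eef_pos: [596.5, -83.9, 72.9]
ee_rot: [-0.464, -0.527, -0.466, 0.538]
force: [-22.7, -3.6, 21.3]
grip_width: 0.088
```

```bash
python3 -c "
from h import *
st();C,im=snap('wrist','w34')
"
```

```text
t39.15 P [596.5 -83.9  72.9] yaw -0.136 q [-0.33  0.64  1.42 -0.01  1.08 -0.19] F [-22.7  -3.6  21.3] g 7.5 xax [-0.014 -0.008 -1.   ]
```

View pics/w34.png

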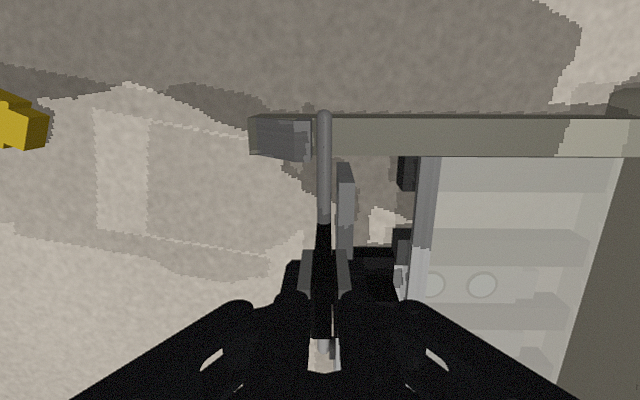

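Call:
jog_arm(
  increments=[
    {"x": -1, "y": -2, "z": 0, "rx": 0, "ry": 0, "rz": 0, "hand": 0},
    {"x": 0, "y": 0, "z": 0, "rx": 0, "ry": 0, "rz": 0, "hand": 25},
    {"x": 0, "y": 0, "z": 0, "rx": 0, "ry": 0, "rz": 0, "hand": 30},
    {"x": -10, "y": 0, "z": 0, "rx": 0, "ry": 0, "rz": 0, "hand": 35},
    {"x": -50, "y": 0, "z": 0, "rx": 0, "ry": 0, "rz": 0, "hand": 40},
  ],
)

```text
time_s: 39.83
eef_pos: [596.8, -82.6, 131.4]
ee_rot: [-0.463, -0.53, -0.466, 0.537]
force: [0.2, 0.3, 0.5]
grip_width: 0.467
```

Call:
jog_arm(
  increments=[
    {"x": -50, "y": 0, "z": 0, "rx": 0, "ry": 0, "rz": 0, "hand": 40},
    {"x": 0, "y": 0, "z": 0, "rx": 0, "ry": 0, "rz": 0, "hand": 40},
    {"x": 0, "y": 0, "z": 0, "rx": 0, "ry": 0, "rz": 0, "hand": 40},
  ],
)

```text
time_s: 40.2
eef_pos: [598.1, -82.6, 182.4]
ee_rot: [-0.464, -0.531, -0.464, 0.536]
force: [0.8, 0.2, -0.1]
grip_width: 0.468
```

```bash
python3 -c "
from h import *
st();C,im=snap('wrist','w35')
"
```

```text
t40.20 P [598.1 -82.6 182.4] yaw -0.139 q [-0.33  0.53  1.31 -0.01  1.31 -0.19] F [ 0.8  0.2 -0.1] g 40.0 xax [-0.006 -0.006 -1.   ]
```

View pics/w35.png

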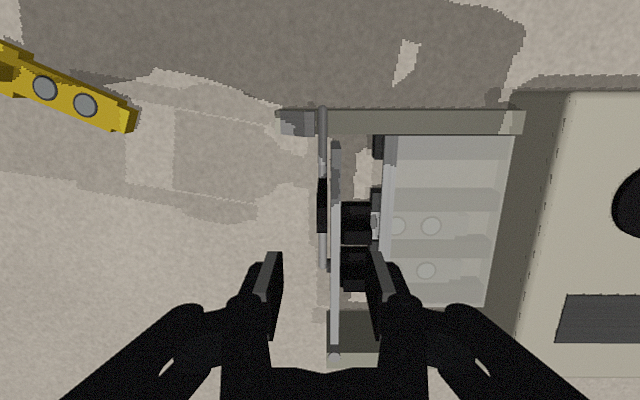

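Call:
jog_arm(
  increments=[
    {"x": -40, "y": -40, "z": -30, "rx": 0, "ry": 0, "rz": 0, "hand": 40},
    {"x": -20, "y": -40, "z": -45, "rx": 0, "ry": 0, "rz": 0, "hand": 40},
    {"x": 0, "y": -30, "z": -55, "rx": 0, "ry": 0, "rz": 0, "hand": 40},
    {"x": 0, "y": -20, "z": -55, "rx": 0, "ry": 0, "rz": 0, "hand": 40},
    {"x": 0, "y": 0, "z": -55, "rx": 0, "ry": 0, "rz": 0, "hand": 40},
  ],
)

```text
time_s: 40.88
eef_pos: [503.5, 173.4, 239.9]
ee_rot: [-0.464, -0.53, -0.464, 0.537]
force: [0.4, -0.1, 0.1]
grip_width: 0.472
```

Call:
jog_arm(
  increments=[
    {"x": 0, "y": 0, "z": -50, "rx": 0, "ry": 0, "rz": 0, "hand": 40},
    {"x": 0, "y": 0, "z": 0, "rx": 0, "ry": 0, "rz": 0, "hand": 40},
    {"x": 0, "y": 0, "z": 0, "rx": 0, "ry": 0, "rz": 0, "hand": 40},
  ],
)

```text
time_s: 41.25
eef_pos: [511.4, 220.6, 239.2]
ee_rot: [-0.464, -0.53, -0.464, 0.537]
force: [0.5, -0.1, 0.8]
grip_width: 0.468
```

```bash
python3 -c "
from h import *
st();C,im=snap('side','s36');crop(np.clip(im*1.4,0,255).astype('uint8'),320,150,190,130,4,'pics/s36c.png')
C,im=snap('top','t36');crop(np.clip(im*1.5,0,255).astype('uint8'),315,40,130,160,3.75,'pics/t36c.png')
"
```

```text
t41.25 P [511.4 220.6 239.2] yaw -0.139 q [ 0.2   0.38  1.38 -0.01  1.39  0.34] F [ 0.5 -0.1  0.8] g 40.0 xax [-0.007 -0.007 -1.   ]
```

View pics/s36c.png

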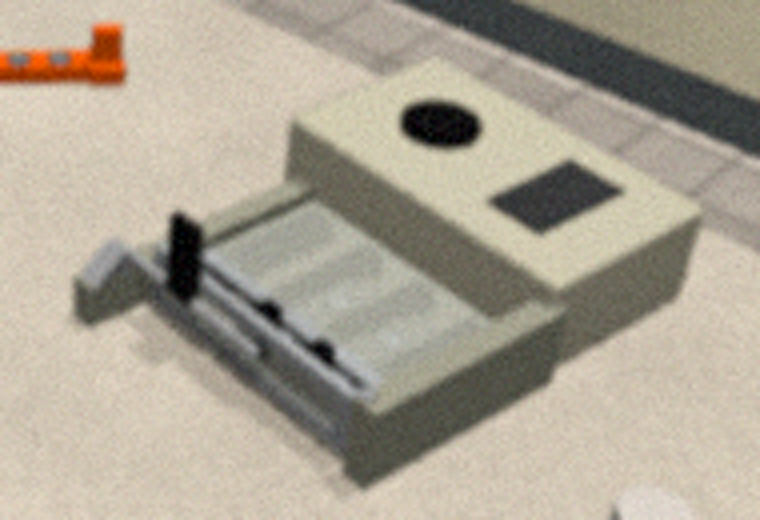

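View pics/t36c.png

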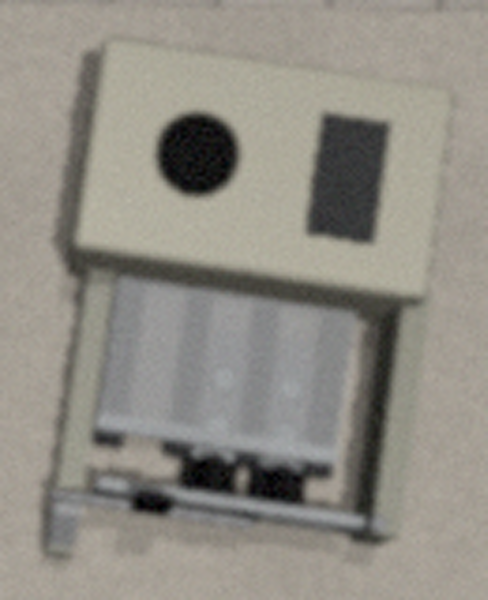

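View pics/t36.png

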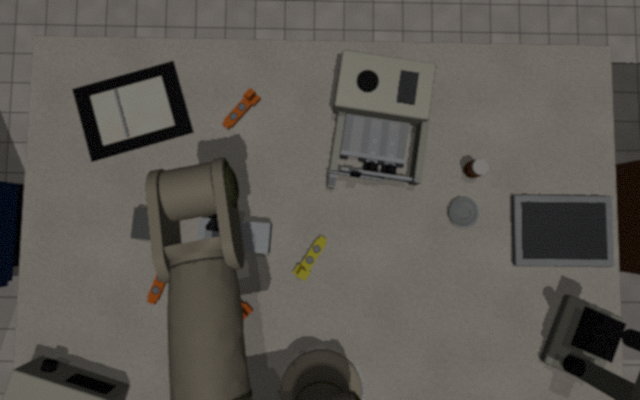

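```bash
python3 -c "
import cv2,numpy as np
a=cv2.imread('pics/side0.png').astype(int);b=cv2.imread('pics/s36.png').astype(int)
for n,i in (('0',a),('36',b)):
  r=i[195:230,355:375];m=r.max(2)<40;v,u=np.nonzero(m);print(n,u.mean()+355,v.mean()+195,m.sum())
d=np.abs(a-b).max(2)[140:340,330:520]>40;v,u=np.nonzero(d);print(d.sum(),u.min()+330,u.max()+330,v.min()+140,v.max()+140)
from rig import finish_job
print(finish_job())
"
```

```text
0 365.65986394557825 214.6530612244898 147
36 365.6462585034014 214.7482993197279 147
57 385 403 225 252
the job is handed in; nothing more can be done
None
```

The job is done and handed in at about 41 s of robot time.

**What I did**
- I lifted the latch by its tab and swung the gate open about 1.62 rad.
- I found two sliders in the rack; the left cell was empty. I drew each out by the tongue, set it down and took it again by the fin. One went into the right slot and one into the middle slot.
- I swung the gate shut with the bar held up, pushed it against its stop, and let the bar down into the catch.

**Last checks**
- **Sliders:** each was pushed until its head met the bay face, at about 22 N (right) and 17 N (middle). The close-up afterwards showed both heads level and against the face.
- **Gate and latch:** in the side view the tab is within 0.1 px of where it started, so the gate is shut and the bar is level in its catch. The only other change around the bay is the two sliders now in their slots.
- **Bystanders:** the dish and jar are unmoved in the last top view. The arm partly covers the box there, so its end position was not fully checked; it looked unmoved in the top view before.
- **Disagreement:** my camera measurements of the bay's position differed by about 3–4 mm between the top and wrist views. I used a value in between, and both sliders went in with no noticeable side force.

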